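# Shut off the drying air and sort the dried connecting rods

### The arm

A 7-joint arm with a two-finger parallel gripper is mounted at the origin on the work surface. World frame = base frame: x ahead of the robot, y to its left, z up, the work surface at z = 0. Lengths are in m, angles in rad, forces in N, time in s.
With the tool pointing down it reaches from about 0.35 to 0.9 m from the base axis. Payload 8.1 kg.
Tool frame: the origin (TCP) lies midway between the tips of the shut fingers; the grasp point (between the pads) lies 19 mm behind it; x points along the fingers, z is the direction in which the jaws open and shut, and the axes are right-handed (so a half turn about x gives the same grasp; the last joint's range is limited). The gripper opens to 92 mm and grips with 3 to 60 N. Pads are 19 mm wide; open, the fingers measure 130 mm over their backs; the gripper's body (75 mm by 190 mm) begins 47 mm behind the grasp point.
Start: joints at [-1.391, 0.434, 0.025, 1.573, -0.012, 1.134, -0.075], TCP at [0.174, 0.6, 0.227] pointing down, gripper open.
Joint ranges: [-2.62, 2.62], [-0.44, 2.09], [-1.27, 1.32], [0.08, 2.57], [-1.32, 4.46], [0.12, 2], [-2.74, 2.74]. Speed limits (rad/s): [2.22, 2.22, 3.01, 3.01, 3.14, 3.14, 3.14].

### API

Orientations are given as a rotation vector (axis times angle).
In Python, from cell import arm, optics, finder gives the robot as it stands.
- The arm moves only by the tool send_rows, never from a script. Its argument "rows" is a list that holds one entry, the list of rows, each a list of 7 numbers: the shift along the tool's x, y, z in mm, then the turn, a rotation vector about the tool's x, y, z in degrees, then the opening in per cent of the stroke, from 0 (shut) to 100 (fully open). A call has exactly 8 rows; each row is the pose to reach, as a shift and turn from the pose commanded when the call began, along the tool's axes at that moment; what a row does not reach only later rows make up. A row lasts 1/10 s, in which the tool goes at most 50 mm and 8.59 degrees, less where a joint would pass 70% of its speed; a pose out of reach is approached as far as the arm can. A call with a gripper value outside its range is refused whole. The fingers move at their own pace and stop on an object; "grip_force" is the grip in N (left out, the last holds). Time passes only in rows, so rows that repeat a pose let the fingers close, or fill a call up. It gives the time, the measured TCP pose, the force and the opening at its end, in the units of the state.
- arm.observe(): the state, without advancing time (a new reading comes with each control period).
- optics.get_image(name): name is "scene" or "top"; returns (picture, depth): 400x640x3 uint8, red, green, blue; 400x640 float32, m along the optical axis (not along the pixel's ray), 0 where there is no reading.
- optics.get_calibration(name): a dict with "camera_matrix" (3x3 intrinsics, pixels), "position" and "orientation" of the camera in the world. Camera axes: x right, y up, looking along -z (the intrinsics and any distortion apply to the point x, -y, -z); pixel columns grow to the right and rows downward; lengths in m; the calibration is good to about 2 mm. A picture is of the moment at which its call begins. get_calibration takes no time and is no camera call.
- arm.sign_off(): hands the job in, once; it reports no verdict.
Trained networks look in the newest picture that a camera, given by its name, has taken for a name from the list of things; names that differ only in an ending like _2 or _b are one class to them, and where a whole thing is asked for, a point or a joint stands for the part that bears it (a point fixed in the world has none). Each returns a list of dicts, best first, with "confidence" (0 to 1); they miss things now and then, are a little off and sometimes report something else, mostly with a low value. They report only what shows in the picture. A call takes as long as a camera call. They do not tell look-alikes from the thing itself.
- finder.search_frame(camera, thing): "bbox" ([left, top, width, height] in pixels, round what is visible of it).
- finder.regions_of(camera, thing): "region" (400x640 bool, what is visible of it) and "bbox" ([left, top, width, height] in pixels, round what is visible of it).
- finder.place_of(camera, thing): "xy" ([column, row] in pixels: a listed point, or the origin of a listed thing).
The state is a dict: "clock": time; "joints": joint angles; "dq": joint speeds; "joint_efforts": joint torques, N m; "position": TCP position; "ee_rot": TCP orientation; "force": force on the tool from outside, world axes, zero at the start; "ft_torque": the same for the moment, N m; "width": opening from 0.0 (shut) to 1.0 (fully open).
Only numpy, scipy, OpenCV 4.12 (cv2) and the standard library are available. Lean on these libraries where they do the work, as an engineer would, in place of code of your own. Each camera call takes 0.05 s, during which the arm holds its last target.

### The job

The two connecting rods on the drying rack are dry: first shut the air off by turning the yellow knob on the tilted control box clockwise all the way to its end stop, regrasping as needed. Only then take the rods off the rack and lay each one gently, flat, in the tray of its own colour, without dropping it, and let go. Leave the knob fully shut and do not disturb the other things on the bench.

Things in the scene. Friction and masses are not known exactly. Their poses are not given: they have to be found in the camera images.
- air_knob_grip (a point): Grip point of the yellow air knob, on its turning axis. Knob: disc 64 mm across, 12 mm thick, carrying a bar handle 64 mm long, 16 mm wide, 38 mm high; a black line marks one end of the bar. The point lies 15 mm below the bar's outer end, 23 mm above the disc's top, 41 mm above the box's face. x along the bar to the black line, y across its width, z out of the face along the axis.
- air_knob (a joint): Knob angle in rad: 0 = air fully open, grows turning clockwise as seen facing the knob (about -z of air_knob_grip), 4.0 = shut, hard end stop. Starts at 1.2 to 2.0: more to turn than one grasp allows. Drags with about 0.15 Nm and stays where left. Where the black line points at the stop varies by 0.35 rad either way: there the knob is felt to refuse to turn on.
- console: Blue control box on a dark pedestal, fixed to the bench, the yellow knob on the middle of its face. Origin on the bench straight below the face's middle, which is 125 mm up; z up. The face, 170 mm up the slope and 150 mm wide (y), leans 35 degrees from horizontal towards its -x, the robot's side; its top edge is 174 mm above the bench.
- rack: Aluminium drying rack, fixed. Origin on the bench under its centre. Two rails along its y (270 mm long, 16 mm wide, tops 50 mm up) at x = -55 and +55 mm; between them it is free down to the base plate, 6 mm up. A copper air bar (22 mm thick) runs along y at x = +125 mm, 75 mm up. Two rods lie across the rails, about 140 mm apart.
- red_rod: Steel engine connecting rod, shank painted red, 164 mm long, 22 mm thick, 0.28 to 0.52 kg, lying flat across the rails. Origin at its underside; x to the big ring (64 mm across, centre at x = +50 mm), small ring 34 mm across at x = -65 mm; z up. Shank 18 mm wide (y), 2 to 20 mm above the underside, free from x = -48 to +18 mm. The rods swap places between starts.
- red_rod_grip (a point): Grip point of the red rod: middle of the shank, 8 mm from the rod's origin towards the small ring, 11 mm above the rod's underside. Axes as the rod's.
- red_bin: Red open tray, fixed to the bench, 220 mm (its x) by 150 mm (its y), 45 mm high, walls 5 mm. Inner floor 5 mm above the bench. Origin under its centre on the bench. Red and blue trays swap places between starts.
- blue_rod: Steel engine connecting rod, shank painted blue, 164 mm long, 22 mm thick, 0.28 to 0.52 kg, lying flat across the rails. Origin at its underside; x to the big ring (64 mm across, centre at x = +50 mm), small ring 34 mm across at x = -65 mm; z up. Shank 18 mm wide (y), 2 to 20 mm above the underside, free from x = -48 to +18 mm. The rods swap places between starts.
- blue_rod_grip (a point): Grip point of the blue rod: middle of the shank, 8 mm from the rod's origin towards the small ring, 11 mm above the rod's underside. Axes as the rod's.
- blue_bin: Blue open tray, fixed to the bench, 220 mm (its x) by 150 mm (its y), 45 mm high, walls 5 mm. Inner floor 5 mm above the bench. Origin under its centre on the bench. Red and blue trays swap places between starts.
- wrench: Bystander, loose: combination wrench, steel, 170 mm, lying between the console and the robot. Not to be disturbed.
- spray_can: Bystander, loose: green spray can, 64 mm diameter, 170 mm tall, standing behind the trays and the rack. Not to be disturbed.
- piston: Bystander, loose: aluminium engine piston, 80 mm diameter, 62 mm tall, standing behind the rack. Not to be disturbed.
- mug: Bystander, loose: white mug, 80 mm diameter, 90 mm tall, behind the trays. Not to be disturbed.
- oil_bottle: Bystander, loose: black oil bottle with yellow label, 72 mm diameter, 190 mm tall, behind the console. Not to be disturbed.
- gasket_box: Bystander, loose: flat cardboard box 100 x 170 x 40 mm behind the rack. Not to be disturbed.
- screwdriver: Bystander, loose: screwdriver, 200 mm, lying behind the trays. Not to be disturbed.
Things that resemble listed ones, but are neither listed nor needed, are in the scene too. What is shaped like the console but purple is not meant.

How it is judged:
By the outcome, as a careful person would: the job done as asked, in the order asked, and still so for the second after the job is handed in, with the robot touching nothing.
It also fails if it takes over 69 s, if anything falls off the work surface, if the arm or the gripper's body presses on something with over 40 N, if the wrist force passes 120 N, or if a joint passes its speed limit or range.

## Working session

There is one attempt and no reset: what is moved stays moved. The work goes in short steps, Python scripts to look and compute and a tool call to move; the robot and the scene stay as the last step left them, time stands still between calls to the robot, and variables do not carry over. Pictures are saved under pics/ and viewed, and the job is handed in when it is done.

Besides the shell and the picture viewer there is one more tool, called after ">>>" as a command line: name --argument value ..., lists and objects as JSON in quotes. send_rows: Moves the arm, as the interface text tells. Its arguments: {"type":"object","properties":{"rows":{"type":"array"},"grip_force":{"type":"number"}},"required":["rows"]}

```bash
ls; mkdir -p pics; cat > h.py <<'E'
import numpy as np, cv2
from cell import arm, optics, finder
from scipy.spatial.transform import Rotation as R
def cal(n):
    c=optics.get_calibration(n); return c
def Rc(c):
    o=np.array(c["orientation"]); 
    return R.from_rotvec(o).as_matrix() if o.size==3 else (o.reshape(3,3) if o.size==9 else R.from_quat(o).as_matrix())
def world(c,uv,d):
    K=np.array(c["camera_matrix"]);uv=np.atleast_2d(uv).astype(float);d=np.atleast_1d(d)
    x=(uv[:,0]-K[0,2])/K[0,0]*d; y=(uv[:,1]-K[1,2])/K[1,1]*d
    p=np.stack([x,-y,-d],1)
    return p@Rc(c).T+np.array(c["position"])
def onplane(c,uv,z):
    a=world(c,uv,np.ones(len(np.atleast_2d(uv)))); p=np.array(c["position"])
    t=(z-p[2])/(a[:,2]-p[2]); return p+(a-p)*t[:,None]
def proj(c,P):
    K=np.array(c["camera_matrix"]);q=(np.atleast_2d(P)-np.array(c["position"]))@Rc(c)
    return np.stack([K[0,0]*q[:,0]/-q[:,2]+K[0,2],K[1,1]*-q[:,1]/-q[:,2]+K[1,2]],1)
def save(im,f): cv2.imwrite('pics/'+f,im[:,:,::-1])
E
python3 - <<'E'
from h import *
for n in ("scene","top"):
    im,d=optics.get_image(n); save(im,n+'0.png'); np.savez('/tmp/'+n+'0.npz',im=im,d=d)
    print(n,cal(n))
print(arm.observe())
E
```

```text
pics
scene {'camera_matrix': array([[386.4484101 ,   0.        , 318.85891862],
       [  0.        , 386.4484101 , 195.75966852],
       [  0.        ,   0.        ,   1.        ]]), 'position': array([ 1.11872468, -0.56561639,  0.96773022]), 'orientation': array([0.71773159, 0.33146115, 0.82364705])}
top {'camera_matrix': array([[372.60941236,   0.        , 318.39041113],
       [  0.        , 372.60941236, 201.5392863 ],
       [  0.        ,   0.        ,   1.        ]]), 'position': array([ 0.31554897, -0.04539068,  1.17321007]), 'orientation': array([ 0.14789422, -0.0956615 , -1.56075066])}
{'clock': 0.1, 'joints': array([-1.39060156,  0.43516098,  0.02493635,  1.57400346, -0.01160755,
        1.1340001 , -0.07511521]), 'dq': array([ 0.00167921, -0.00158812, -0.00114058, -0.00281583, -0.00059832,
        0.00094113, -0.00065198]), 'joint_efforts': array([ 2.67404561e-03, -6.69121885e+01,  9.87862945e-01, -3.15146971e+01,
       -6.05092524e-02,  3.74873355e-02,  4.48043318e-05]), 'position': array([0.17429951, 0.59972405, 0.22601927]), 'ee_rot': array([-0.99929345,  1.33093102,  0.99772936]), 'force': array([-0.4957999 , -1.11374585, -0.29896268]), 'ft_torque': array([ 0.0048926, -0.0474713,  0.0382176]), 'width': 1.0000575125955233}
```

View pics/scene0.png

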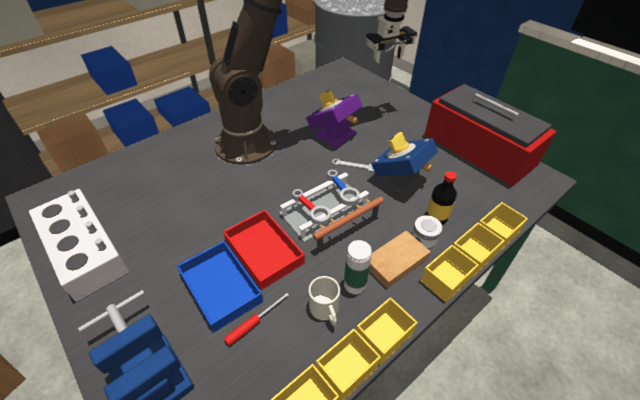

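View pics/top0.png

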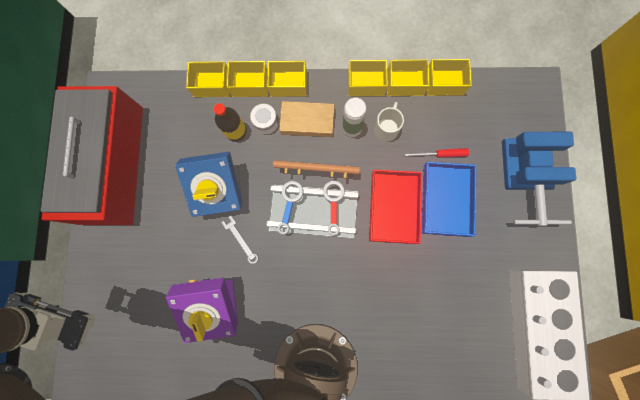

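The top view shows the blue console with its yellow knob at about (207,190). The rods are on the rack, blue at (288,210) and red at (333,208), and the trays are red at (396,207) and blue at (450,200). The purple decoy is at (200,310).

```bash
python3 - <<'E'
from h import *
C={n:cal(n) for n in("scene","top")}
D={n:np.load('/tmp/'+n+'0.npz') for n in C}
for t in ["air_knob_grip","console","rack","red_rod_grip","blue_rod_grip","red_bin","blue_bin"]:
  for n in C:
    for r in finder.place_of(n,t)[:3]:
        u,v=r["xy"]; dd=D[n]['d'][int(round(v)),int(round(u))]
        print(t,n,round(r["confidence"],2),np.round([u,v],1),'depthpt',world(C[n],[u,v],dd)[0].round(4),'z0',onplane(C[n],[u,v],0)[0].round(3))
E
python3 - <<'E'
import sys; sys.path.insert(0,'.')
from h import *
C={n:cal(n) for n in("scene","top")}
im=np.load('/tmp/top0.npz')['im'];cv2.imwrite('pics/tc.png',cv2.resize(im[140:270,160:370,::-1],None,fx=3.8,fy=3.8,interpolation=cv2.INTER_CUBIC))
im=np.load('/tmp/scene0.npz')['im'];cv2.imwrite('pics/sc.png',cv2.resize(im[110:250,270:450,::-1],None,fx=4.2,fy=4.2,interpolation=cv2.INTER_CUBIC))
E
```

```text
air_knob_grip scene 0.85 [392.8 139.6] depthpt [0.4942 0.2881 0.1705] z0 [ 0.361  0.471 -0.   ]
air_knob_grip scene 0.69 [328.1  98.5] depthpt [0.1517 0.302  0.1585] z0 [-0.038  0.472  0.   ]
air_knob_grip scene 0.24 [355.1 168. ] depthpt [0.3883 0.232  0.0036] z0 [0.386 0.235 0.   ]
air_knob_grip top 0.77 [206.3 193.6] depthpt [0.4931 0.2981 0.1722] z0 [0.524 0.357 0.   ]
air_knob_grip top 0.67 [197.3 328.1] depthpt [0.1375 0.3002 0.1772] z0 [0.106 0.362 0.   ]
air_knob_grip top 0.58 [349.4 126.9] depthpt [ 0.716  -0.1007  0.0855] z0 [ 0.747 -0.105  0.   ]
console scene 0.87 [332.9 128.7] depthpt [0.2109 0.2774 0.0616] z0 [0.149 0.335 0.   ]
console scene 0.77 [393.3 177.5] depthpt [0.5362 0.2715 0.0374] z0 [0.513 0.305 0.   ]
console top 0.83 [213.7 312.6] depthpt [0.1704 0.2737 0.1299] z0 [0.152 0.313 0.   ]
console top 0.71 [220.4 196.3] depthpt [0.497  0.2787 0.1056] z0 [0.515 0.311 0.   ]
console top 0.57 [312.2 209.9] depthpt [0.4716 0.0139 0.0034] z0 [0.472 0.014 0.   ]
rack scene 0.88 [326.6 210.1] depthpt [ 0.5261 -0.0306  0.0758] z0 [0.476 0.015 0.   ]
rack top 0.95 [315.1
[... 206 characters left out ...]
.4587 -0.0535  0.066 ] z0 [ 0.467 -0.054  0.   ]
blue_rod_grip scene 0.69 [343.4 182.3] depthpt [0.4259 0.1369 0.0167] z0 [0.414 0.149 0.   ]
blue_rod_grip top 0.69 [287.4 209.4] depthpt [0.4643 0.0852 0.0673] z0 [0.473 0.093 0.   ]
blue_rod_grip top 0.55 [334.6 206.1] depthpt [ 0.4749 -0.0564  0.067 ] z0 [ 0.485 -0.057  0.   ]
red_bin scene 0.73 [263.8 247.6] depthpt [ 0.4743 -0.2379  0.0102] z0 [ 0.467 -0.234 -0.   ]
blue_bin scene 0.71 [220.4 289. ] depthpt [ 0.5109 -0.4109  0.0062] z0 [ 0.507 -0.41  -0.   ]
blue_bin top 0.62 [443.1 198.6] depthpt [ 0.5094 -0.3983  0.0033] z0 [ 0.51  -0.399  0.   ]
blue_bin top 0.18 [396.4 207.5] depthpt [ 0.4804 -0.2515  0.0039] z0 [ 0.481 -0.252  0.   ]
```

View pics/tc.png

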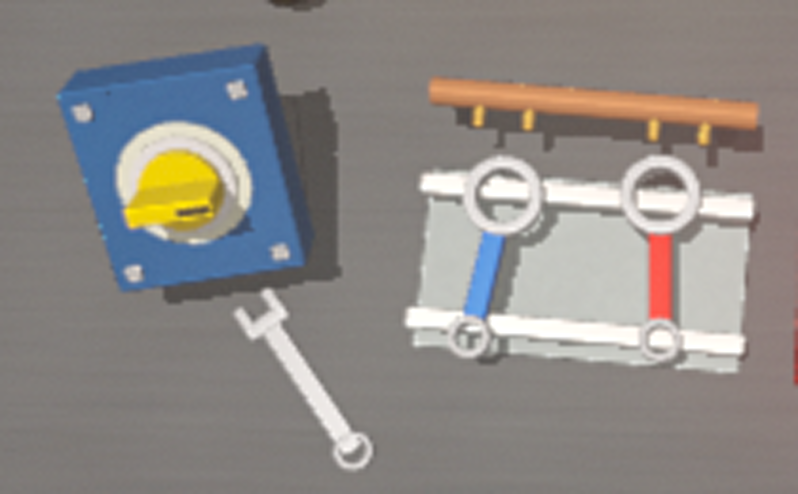

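View pics/sc.png

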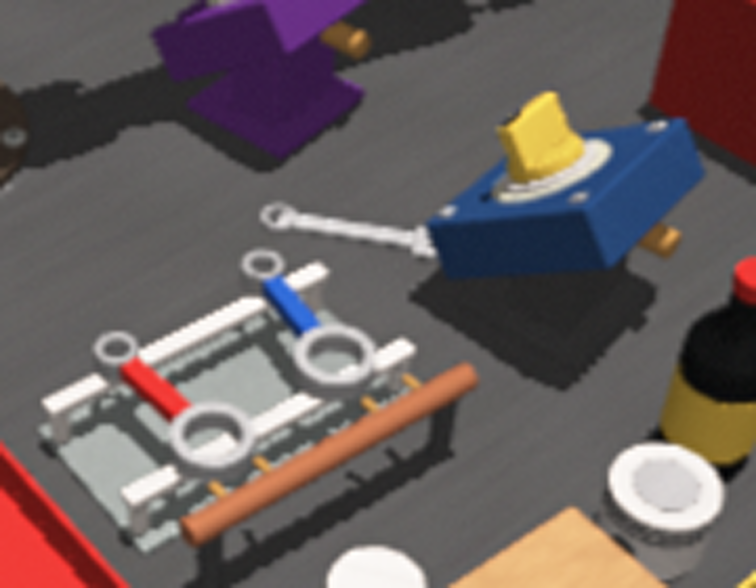

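```bash
python3 - <<'E'
from h import *
C={n:cal(n) for n in("scene","top")}
D={n:np.load('/tmp/'+n+'0.npz') for n in C}
import itertools
def cloud(n,box):
    u0,u1,v0,v1=box
    U,V=np.meshgrid(np.arange(u0,u1),np.arange(v0,v1));U=U.ravel();V=V.ravel()
    d=D[n]['d'][V,U];ok=d>0
    return world(C[n],np.stack([U,V],1)[ok],d[ok]),D[n]['im'][V,U][ok].astype(int)
P,col=cloud('top',(170,250,145,230))
hsv=cv2.cvtColor(col.astype(np.uint8)[None],cv2.COLOR_RGB2HSV)[0].astype(int)
blue=(abs(hsv[:,0]-108)<12)&(hsv[:,1]>120)&(P[:,2]>0.07)&(P[:,2]<.18)
Q=P[blue]
# RANSAC plane
rng=np.random.default_rng(0);best=0
for _ in range(500):
    a=Q[rng.choice(len(Q),3,False)];n=np.cross(a[1]-a[0],a[2]-a[0]);n/=np.linalg.norm(n)+1e-12
    m=abs((Q-a[0])@n)<.003
    if m.sum()>best:best=m.sum();bm=m
F=Q[bm];c0=F.mean(0);n=np.linalg.svd(F-c0)[2][2];n*=np.sign(n[2])
print('plane',best,len(Q),n,'tilt',np.degrees(np.arccos(n[2])),'yaw',np.degrees(np.arctan2(-n[1],-n[0])))
# bolts
b=np.array([[181.8,169.5],[222.4,163.4],[233.9,206.3],[195.3,211.8]])
def toplane(cam,uv,p,n):
    o=np.array(C[cam]["position"]);a=world(C[cam],uv,np.ones(len(uv)))-o
    return o+a*(((p-o)@n)/(a@n))[:,None]
B=toplane('top',b,c0,n);print('bolts',B.round(4),'mean',B.mean(0).round(4))
yel=(abs(hsv[:,0]-26)<8)&(hsv[:,1]>150)&(P[:,2]>.1)
for nm,(PP,y) in {'top':(P,yel)}.items():
    Y=PP[y];h=(Y-B.mean(0))@n;print('heights above face',np.percentile(h,[5,25,50,75,95,99]).round(4),len(Y))
    T=Y[h>.050];print(len(T),T.mean(0).round(4))
    s=np.linalg.svd(T-T.mean(0));print('bar dir',s[2][0].round(3),s[1]/np.sqrt(len(T)))
    np.save('/tmp/T.npy',T)
P2,col2=cloud('scene',(375,440,120,180))
hsv=cv2.cvtColor(col2.astype(np.uint8)[None],cv2.COLOR_RGB2HSV)[0].astype(int)
Y=P2[(abs(hsv[:,0]-26)<8)&(hsv[:,1]>120)];h=(Y-B.mean(0))@n;print('scene h',np.percentile(h,[5,25,50,75,95,99]).round(4),len(Y))
T=Y[h>.05];print(T.mean(0),np.linalg.svd(T-T.mean(0))[2][0],len(T))
E
```

```text
plane 1371 1769 [-0.56698488 -0.08590947  0.81923605] tilt 34.991607648349905 yaw 8.615911526734209
bolts [[0.5638 0.3756 0.1615]
 [0.5815 0.2607 0.1618]
 [0.4707 0.2434 0.0833]
 [0.4536 0.3587 0.0835]] mean [0.5174 0.3096 0.1225]
heights above face [0.0158 0.0186 0.0287 0.054  0.0576 0.0587] 370
118 [0.489  0.3053 0.1701]
bar dir [-0.145  0.989  0.029] [0.01823195 0.00485505 0.00210231]
scene h [0.0123 0.0214 0.0326 0.0481 0.0595 0.0607] 277
[0.49131446 0.30323479 0.1721798 ] [ 0.10824039 -0.99260774 -0.05489894] 59
```

```bash
cat >> h.py <<'E'
def pose(): 
    s=arm.observe(); return np.array(s["position"]),R.from_rotvec(s["ee_rot"]),s
def delta(tp,tR,fp=None,fR=None):
    if fp is None: fp,fR,_=pose()
    d=fR.inv().apply(np.array(tp)-fp)*1000; r=(fR.inv()*tR).as_rotvec(degrees=True)
    return d.round(1),r.round(1)
def Rt(x,z):
    x=np.array(x,float);x/=np.linalg.norm(x);z=np.array(z,float);z-=x*(x@z);z/=np.linalg.norm(z)
    return R.from_matrix(np.stack([x,np.cross(z,x),z],1))
yaw=np.radians(8.65);cy,sy=np.cos(yaw),np.sin(yaw);c35,s35=np.cos(np.radians(35)),np.sin(np.radians(35))
N=np.array([-s35*cy,-s35*sy,c35]);XF=np.array([c35*cy,c35*sy,s35]);YF=np.array([-sy,cy,0])
FACE=np.array([.5174,.3096,.1235]); GRIP=FACE+.041*N
E
python3 - <<'E'
from h import *
p,r,s=pose();print('tool axes',r.as_matrix().round(3).tolist())
for a in (0,-40):
  for sg in (1,-1):
    Rz=R.from_rotvec(-N*np.radians(a)); z=sg*Rz.apply(XF)
    print(a,sg,'pre',delta(GRIP+.101*N,Rt(-N,z)))
c=cal('top')
uv=np.array([[333.7,191.3],[333.4,229.5],[292.1,191.6],[283.4,228.2]])
W=onplane(c,uv,.072);print(W.round(4),np.linalg.norm(W[0]-W[1]),np.linalg.norm(W[2]-W[3]))
cs=cal('scene')
uv=np.array([[270+212/4.2,110+433/4.2],[270+117/4.2,110+348/4.2],[270+334/4.2,110+353/4.2],[270+263/4.2,110+264/4.2]])
W=onplane(cs,uv,.072);print('scene',W.round(4),np.linalg.norm(W[0]-W[1]),np.linalg.norm(W[2]-W[3]))
# bins
d=np.load('/tmp/top0.npz');im=d['im']
hsv=cv2.cvtColor(im,cv2.COLOR_RGB2HSV).astype(int)
for nm,box,h in(('red',(365,425,160,250),None),('blue',(420,480,155,245),1)):
    m=np.zeros((400,640),np.uint8);sl=np.s_[box[2]:box[3],box[0]:box[1]]
    H=hsv[sl]; m[sl]=((H[...,1]>150)&((abs(H[...,0]-108)<14) if h else ((H[...,0]<8)|(H[...,0]>172)))).astype(np.uint8)
    q=cv2.minAreaRect(cv2.findContours(m,0,1)[0][0] if 0 else np.argwhere(m)[:,::-1].astype(np.float32))
    B=cv2.boxPoints(q); Wz=onplane(c,B,.045)
    print(nm,'centre',Wz.mean(0).round(3),'sides',[np.linalg.norm(Wz[i]-Wz[i-1]).round(3) for i in range(4)],'dir',[np.degrees(np.arctan2(*(Wz[i]-Wz[i-1])[[1,0]])).round(1) for i in range(4)])
    V,U=np.nonzero(m);dd=d['d'][V,U];X=world(c,np.stack([U,V],1),dd)
    rim=X[X[:,2]>.035];fl=X[X[:,2]<.012];print(' rim z',len(rim),rim[:,2].mean(),'ext',rim.min(0),rim.max(0),'floor',fl[:,2].mean(),fl.mean(0))
    rr=cv2.minAreaRect((rim[:,:2]*1000).astype(np.float32));print(rr)
E
```

```text
tool axes [[0.0, -0.96, 0.279], [0.0, 0.279, 0.96], [-1.0, 0.0, 0.0]]
0 1 pre (array([ -13.1, -336.6, -217.6]), array([ 63. , -31.1, -19.9]))
0 -1 pre (array([ -13.1, -336.6, -217.6]), array([-110.7,   22.3,  -34.9]))
-40 1 pre (array([ -13.1, -336.6, -217.6]), array([ 24.4, -21.4, -28. ]))
-40 -1 pre (array([ -13.1, -336.6, -217.6]), array([-148.5,   38.1,  -29.1]))
[[ 0.5191 -0.0536  0.072 ]
 [ 0.4044 -0.053   0.072 ]
 [ 0.5178  0.0717  0.072 ]
 [ 0.4073  0.0954  0.072 ]] 0.11472869441212295 0.11303334127127104
scene [[ 0.5207 -0.0508  0.072 ]
 [ 0.4068 -0.0501  0.072 ]
 [ 0.519   0.0741  0.072 ]
 [ 0.4083  0.0995  0.072 ]] 0.1138651068763747 0.11356967605401162
red centre [ 0.48  -0.242  0.045] sides [np.float64(0.152), np.float64(0.223), np.float64(0.156), np.float64(0.222)] dir [np.float64(88.2), np.float64(-2.9), np.float64(-92.2), np.float64(175.9)]
 rim z 472 0.07636525668518655 ext [ 0.31554897 -0.32262771  0.03505994] [ 0.59216575 -0.04539068  1.17321007] floor 0.00413280097409426 [ 0.48162867 -0.24716426  0.0041328 ]
((451.68963623046875, -184.88214111328125), (267.46258544921875, 283.6061706542969), 87.6255111694336)
blue centre [ 0.504 -0.413  0.045] sides [np.float64(0.145), np.float64(0.22), np.float64(0.149), np.float64(0.218)] dir [np.float64(85.8), np.float64(-6.5), np.float64(-94.7), np.float64(172.4)]
 rim z 233 0.05771277929369034 ext [ 0.31554897 -0.48830484  0.03579139] [ 0.6148255  -0.04539068  1.17321007] floor 0.0042276752772987345 [ 0.50976353 -0.43433692  0.00422768]
((474.755126953125, -264.1625061035156), (235.41531372070312, 487.2476501464844), 10.256733894348145)
```

```bash
python3 - <<'E'
from h import *
print(GRIP, delta(GRIP+.101*N,Rt(-N,XF-.04*YF)))
d=np.load('/tmp/top0.npz')['d'];c=cal('top')
V,U=np.mgrid[80:225:5,45:145:5];X=world(c,np.stack([U.ravel(),V.ravel()],1),d[V.ravel(),U.ravel()])
print('toolbox max z',np.percentile(X[:,2],[50,90,99]))
E
```

```text
[0.49415086 0.30606314 0.15708523] (array([ -13.1, -336.6, -217.6]), array([ 65.2, -31.6, -19.3]))
toolbox max z [0.16385492 0.18021129 0.20997061]
```

>>> send_rows --rows '[[[-20, -42, -27, 8, -4, -2.4, 100], [-20, -84, -54, 16, -8, -4.8, 100], [-20, -126, -81, 24, -12, -7, 100], [-20, -168, -108, 32, -16, -9.6, 100], [-18, -210, -136, 40, -19.5, -12, 100], [-16, -252, -163, 48, -23.5, -14.5, 100], [-13, -294, -190, 56, -27, -17, 100], [-13.1, -336.6, -217.6, 65.2, -31.6, -19.3, 100]]]' --grip_force 40

```text
clock: 1.6
position: [0.4345, 0.2992, 0.24]
ee_rot: [-0.11, 0.998, 0.188]
force: [1.6, -0.6, -0.4]
width: 1.001
```

```bash
python3 - <<'E'
from h import *
p,r,s=pose();print(s['clock'],p,s['joints'].round(3),s['force'].round(1))
print(delta(GRIP+.101*N,Rt(-N,XF-.04*YF)))
print(delta(GRIP-.019*N,Rt(-N,XF-.04*YF)))
E
```

```text
1.6 [0.4345372  0.29918226 0.2399783 ] [-1.355  0.02   0.391  2.259  0.752  0.565 -1.342] [ 1.6 -0.6 -0.4]
(array([ 1.2, -2.3,  1.5]), array([ 5.2, -2.5, -1.5]))
(array([121. ,  -5.7,   6.5]), array([ 5.2, -2.5, -1.5]))
```

>>> send_rows --rows '[[[0, 0, 0, -8, 0, 0, 100], [0, 0, 0, -16, 0, 0, 100], [0, 0, 0, -24, 0, 0, 100], [0, 0, 0, -32, 0, 0, 100], [0, 0, 0, -40, 0, 0, 100], [0, 0, 0, -48, 0, 0, 100], [0, 0, 0, -56, 0, 0, 100], [0, 0, 0, -64, 0, 0, 100]]]'

```text
clock: 2.4
position: [0.434, 0.3007, 0.24]
ee_rot: [-1.133, 0.791, 0.736]
force: [0.7, -0.1, -1.1]
width: 1.0
```

>>> send_rows --rows '[[[0, 0, 0, -8, 0, 0, 100], [0, 0, 0, -16, 0, 0, 100], [0, 0, 0, -24, 0, 0, 100], [0, 0, 0, -32, 0, 0, 100], [0, 0, 0, -40, 0, 0, 100], [0, 0, 0, -48, 0, 0, 100], [0, 0, 0, -56, 0, 0, 100], [0, 0, 0, -64, 0, 0, 100]]]'

```text
clock: 3.2
position: [0.4339, 0.3008, 0.24]
ee_rot: [-2.114, 0.331, 1.229]
force: [-0.6, -0.5, 0.3]
width: 0.993
```

```bash
python3 - <<'E'
from h import *
p,r,s=pose();print(s['clock'],p,s['joints'].round(3),s['force'].round(1))
print(delta(GRIP+.101*N,Rt(-N,-XF+.04*YF)))
print(delta(GRIP-.019*N,Rt(-N,-XF+.04*YF)))
E
```

```text
3.2 [0.43394935 0.30075844 0.2400477 ] [-1.309  0.024  0.341  2.253  0.747  0.568  0.905] [-0.6 -0.5  0.3]
(array([ 1.4,  1.1, -4.1]), array([-46.2,   3.1,   0.3]))
(array([121.2,  -0.8, -10.1]), array([-46.2,   3.1,   0.3]))
```

>>> send_rows --rows '[[[1.4, 1, -4, -8, 0.5, 0, 100], [1.4, 1, -4, -16, 1, 0, 100], [1.4, 1, -4, -24, 1.5, 0, 100], [1.4, 1, -4, -32, 2, 0, 100], [1.4, 1, -4, -40, 3, 0, 100], [1.4, 1, -4, -46.2, 3.1, 0.3, 100], [1.4, 1.1, -4.1, -46.2, 3.1, 0.3, 100], [1.4, 1.1, -4.1, -46.2, 3.1, 0.3, 100]]]'

```text
clock: 4.0
position: [0.4369, 0.2974, 0.2397]
ee_rot: [2.757, 0.172, -1.439]
force: [0.5, -0.9, 1.0]
width: 1.005
```

```bash
python3 - <<'E'
from h import *
p,r,s=pose();print(s['clock'],p,s['joints'].round(3),s['force'].round(1))
print(delta(GRIP-.019*N,Rt(-N,-XF+.04*YF)))
E
```

```text
4.0 [0.43689767 0.29737653 0.23973402] [-1.314  0.033  0.309  2.274  0.869  0.59   1.557] [ 0.5 -0.9  1. ]
(array([ 1.199e+02, -1.000e-01, -0.000e+00]), array([-0.5, -0. , -0.1]))
```

>>> send_rows --rows '[[[20, 0, 0, 0, 0, 0, 100], [40, 0, 0, 0, 0, 0, 100], [60, 0, 0, 0, 0, 0, 100], [75, 0, 0, 0, 0, 0, 100], [90, 0, 0, 0, 0, 0, 100], [102, 0, 0, 0, 0, 0, 100], [112, 0, 0, 0, 0, 0, 100], [117, 0, 0, 0, 0, 0, 100]]]'

```text
clock: 4.8
position: [0.5036, 0.3072, 0.1432]
ee_rot: [2.755, 0.171, -1.438]
force: [1.0, 0.1, -0.7]
width: 0.999
```

```bash
python3 - <<'E'
from h import *
p,r,s=pose();print(s['clock'],p,s['joints'].round(3),s['force'].round(1))
im,d=optics.get_image('scene');cv2.imwrite('pics/a1.png',cv2.resize(im[80:200,310:490,::-1],None,fx=4,fy=4,interpolation=cv2.INTER_CUBIC))
print(delta(GRIP-.019*N,Rt(-N,-XF+.04*YF)))
E
```

```text
4.8 [0.50359109 0.30715187 0.14319315] [-1.257  0.317  0.459  2.29   1.243  0.256  1.22 ] [ 1.   0.1 -0.7]
(array([ 2. , -0.3, -0.3]), array([-0.4,  0. , -0.1]))
```

View pics/a1.png

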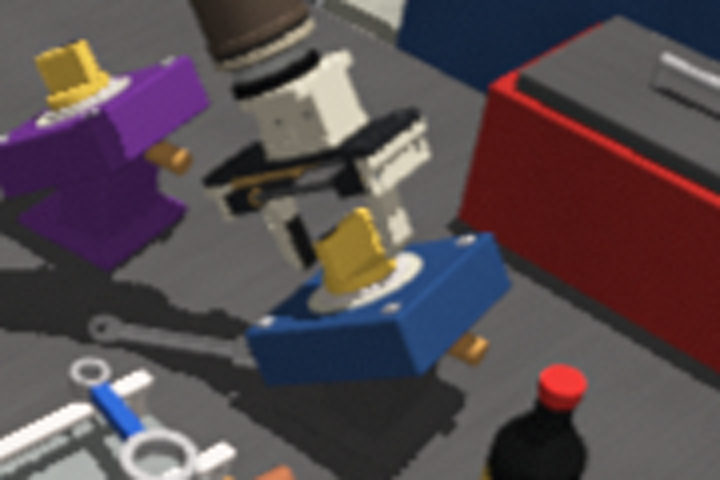

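```bash
python3 - <<'E'
from h import *
p,r,s=pose();c=cal('scene')
M=r.as_matrix();print(M.round(2))
pts={'tcp':p,'z+':p+.055*M[:,2],'z-':p-.055*M[:,2],'y+':p+.055*M[:,1],'y-':p-.055*M[:,1],'tcp-10cm':p-.1*M[:,0],'y+up':p-.05*M[:,0]+.055*M[:,1]}
for k,v in pts.items(): print(k,((proj(c,v)[0]-[310,80])*4).round())
E
```

```text
[[ 0.57  0.11 -0.82]
 [ 0.08 -0.99 -0.08]
 [-0.82 -0.02 -0.57]]
tcp [350. 261.]
z+ [303. 266.]
z- [401. 255.]
y+ [311. 292.]
y- [387. 230.]
tcp-10cm [306. 154.]
y+up [289. 239.]
```

The fingers straddle the bar as projected: tips at about (303,266) and (401,255) in the crop, with the bar between them at (350,250). I'll close now.

>>> send_rows --rows '[[[2, 0, 0, 0, 0, 0, 10], [2, 0, 0, 0, 0, 0, 5], [2, 0, 0, 0, 0, 0, 5], [2, 0, 0, 0, 0, 0, 5], [2, 0, 0, 0, 0, 0, 5], [2, 0, 0, 0, 0, 0, 5], [2, 0, 0, 0, 0, 0, 5], [2, 0, 0, 0, 0, 0, 5]]]' --grip_force 40

```text
clock: 5.65
position: [0.5043, 0.3075, 0.1421]
ee_rot: [2.754, 0.174, -1.437]
force: [-0.8, -0.1, 0.1]
width: 0.351
```

```bash
python3 - <<'E'
from h import *
p,r,s=pose();print(s['clock'],p,s['joints'].round(3),s['force'].round(1),s['ft_torque'].round(3),s['width']*92)
print(delta(GRIP-.019*N,Rt(-N,-XF+.04*YF)))
E
```

```text
5.65 [0.5043248  0.30745736 0.14210265] [-1.257  0.321  0.462  2.29   1.253  0.252  1.213] [-0.8 -0.1  0.1] [-0.011  0.764 -0.032] 32.247537409750315
(array([ 0.8, -0.2, -0.2]), array([-0.3,  0. , -0.1]))
```

Still closing, at 32 mm. I'll wait one more call.

>>> send_rows --rows '[[[0, 0, 0, 0, 0, 0, 5], [0, 0, 0, 0, 0, 0, 5], [0, 0, 0, 0, 0, 0, 5], [0, 0, 0, 0, 0, 0, 5], [0, 0, 0, 0, 0, 0, 5], [0, 0, 0, 3, 0, 0, 5], [0, 0, 0, 6, 0, 0, 5], [0, 0, 0, 10, 0, 0, 5]]]'

```text
clock: 6.45
position: [0.5052, 0.3076, 0.1428]
ee_rot: [-2.668, -0.045, 1.403]
force: [5.1, 0.9, 3.1]
width: 0.173
```

```bash
cat >> h.py <<'E'
def stat():
    p,r,s=pose();M=r.as_matrix();f=M.T@s['force'];t=M.T@s['ft_torque']
    z=M[:,2]; print(round(s['clock'],2),'p',p.round(4),'j',s['joints'].round(2),'ftool',f.round(1),'ttool',t.round(3),'w',round(s['width']*92,1))
    print('roll from -XF deg',np.degrees(np.arctan2(-(z@-YF),-(z@XF))).round(1),'tilt',np.degrees(np.arccos(-M[:,0]@N)).round(1),'grip off mm',(((p-M[:,0]*.019)-GRIP)@np.stack([XF,YF,N],1)*1000).round(1))
E
python3 -c "
from h import *
stat()"
```

```text
6.45 p [0.5052 0.3076 0.1428] j [-1.28  0.32  0.49  2.29  1.24  0.24  1.05] ftool [ 0.4 -1.4 -5.9] ttool [-0.067  0.361 -0.083] w 15.9
roll from -XF deg 12.7 tilt 0.1 grip off mm [ 0.9 -0.1  0.9]
```

>>> send_rows --rows '[[[0, 0, 0, 7, 0, 0, 5], [0, 0, 0, 14, 0, 0, 5], [0, 0, 0, 21, 0, 0, 5], [0, 0, 0, 28, 0, 0, 5], [0, 0, 0, 35, 0, 0, 5], [0, 0, 0, 42, 0, 0, 5], [0, 0, 0, 49, 0, 0, 5], [0, 0, 0, 56, 0, 0, 5]]]'

```text
clock: 7.25
position: [0.5042, 0.3084, 0.1422]
ee_rot: [-1.836, 0.502, 1.023]
force: [2.7, 1.9, -0.5]
width: 0.174
```

```bash
python3 -c "
from h import *
stat()
im,d=optics.get_image('scene');cv2.imwrite('pics/a2.png',cv2.resize(im[80:200,310:490,::-1],None,fx=4,fy=4,interpolation=cv2.INTER_CUBIC))"
```

```text
7.25 p [0.5042 0.3084 0.1422] j [-1.42  0.35  0.68  2.3   1.14  0.17  0.17] ftool [ 2.1 -2.5  0.6] ttool [-0.127 -0.528  0.028] w 16.0
roll from -XF deg 68.8 tilt 0.0 grip off mm [-0.1  0.8  0.9]
```

View pics/a2.png

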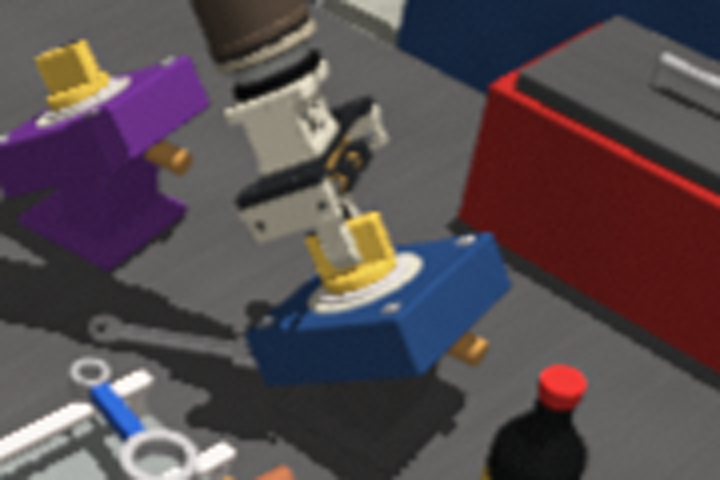

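The knob bar has turned along with the fingers, bar and finger at (350,245). Joint 6 is near its lower limit of 0.12, so I'll continue in smaller steps.

>>> send_rows --rows '[[[0, 0, 0, 4, 0, 0, 5], [0, 0, 0, 8, 0, 0, 5], [0, 0, 0, 12, 0, 0, 5], [0, 0, 0, 16, 0, 0, 5], [0, 0, 0, 20, 0, 0, 5], [0, 0, 0, 24, 0, 0, 5], [0, 0, 0, 28, 0, 0, 5], [0, 0, 0, 30, 0, 0, 5]]]'

```text
clock: 8.1
position: [0.5041, 0.3091, 0.1422]
ee_rot: [-1.372, 0.693, 0.8]
force: [3.4, 4.2, -0.9]
width: 0.172
```

```bash
python3 -c "
from h import *
stat()"
```

```text
8.1 p [0.5041 0.3091 0.1422] j [-1.47  0.37  0.75  2.3   1.05  0.13 -0.27] ftool [ 3.1 -2.2  4. ] ttool [-0.169 -0.825  0.261] w 15.9
roll from -XF deg 98.5 tilt 0.1 grip off mm [-0.1  1.5  0.9]
```

>>> send_rows --rows '[[[0, 0, 0, 0, 0, 0, 60], [0, 0, 0, 0, 0, 0, 60], [0, 0, 0, 0, 0, 0, 60], [0, 0, 0, 0, 0, 0, 60], [-15, 0, 0, 0, 0, 0, 60], [-35, 0, 0, 0, 0, 0, 60], [-55, 0, 0, -4, 0, 0, 60], [-60, 0, 0, -12, 0, 0, 60]]]'

```text
clock: 8.9
position: [0.4697, 0.3024, 0.1925]
ee_rot: [-1.563, 0.623, 0.891]
force: [-0.2, 0.3, -0.5]
width: 0.599
```

>>> send_rows --rows '[[[0, 0, 0, -8, 0, 0, 60], [0, 0, 0, -16, 0, 0, 60], [0, 0, 0, -24, 0, 0, 60], [0, 0, 0, -32, 0, 0, 60], [0, 0, 0, -40, 0, 0, 60], [0, 0, 0, -48, 0, 0, 60], [0, 0, 0, -56, 0, 0, 60], [0, 0, 0, -64, 0, 0, 60]]]'

```text
clock: 9.7
position: [0.4702, 0.302, 0.1911]
ee_rot: [-2.533, 0.069, 1.346]
force: [-0.3, -0.4, 0.3]
width: 0.599
```

>>> send_rows --rows '[[[0, 0, 0, -8, 0, 0, 60], [0, 0, 0, -16, 0, 0, 60], [0, 0, 0, -24, 0, 0, 60], [0, 0, 0, -32, 0, 0, 60], [0, 0, 0, -40, 0, 0, 60], [0, 0, 0, -48, 0, 0, 60], [0, 0, 0, -56, 0, 0, 60], [0, 0, 0, -64, 0, 0, 60]]]'

```text
clock: 10.5
position: [0.4702, 0.302, 0.1911]
ee_rot: [2.109, 0.586, -1.054]
force: [0.6, 0.9, -0.1]
width: 0.601
```

```bash
cat >> h.py <<'E'
def knob(roll,off):  # roll deg of tool z from -XF, cw; off mm above grip
    z=R.from_rotvec(-N*np.radians(roll)).apply(-XF); return delta(GRIP+(off/1000-.019)*N,Rt(-N,z))
E
python3 -c "
from h import *
stat()
im,d=optics.get_image('scene');cv2.imwrite('pics/a3.png',cv2.resize(im[80:200,310:490,::-1],None,fx=4,fy=4,interpolation=cv2.INTER_CUBIC))
im,d=optics.get_image('top');cv2.imwrite('pics/a3t.png',cv2.resize(im[140:240,150:270,::-1],None,fx=4,fy=4,interpolation=cv2.INTER_CUBIC))
print(knob(98.5-180,60))
"
```

```text
10.5 p [0.4702 0.302  0.1911] j [-1.2   0.17  0.28  2.29  1.02  0.43  2.2 ] ftool [ 0.5 -0.2 -1. ] ttool [-0.062 -0.582 -0.63 ] w 55.3
roll from -XF deg -41.8 tilt 0.1 grip off mm [-0.4 -0.4 60.8]
(array([ 0.8, -0.1, -0.5]), array([-39.9,   0.1,  -0. ]))
```

View pics/a3.png

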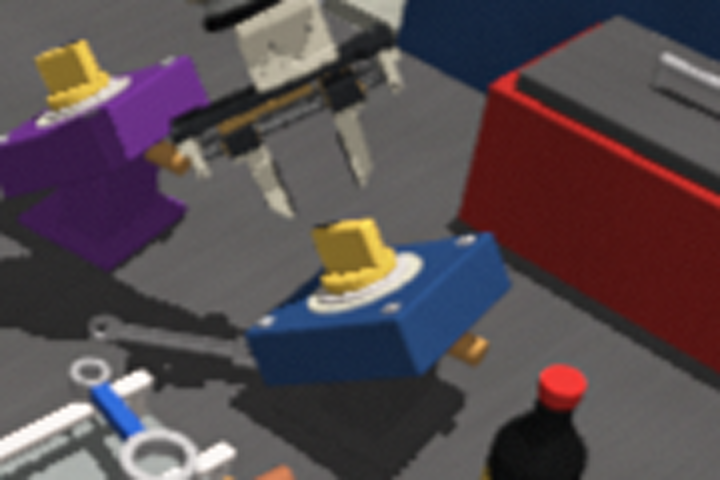

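View pics/a3t.png

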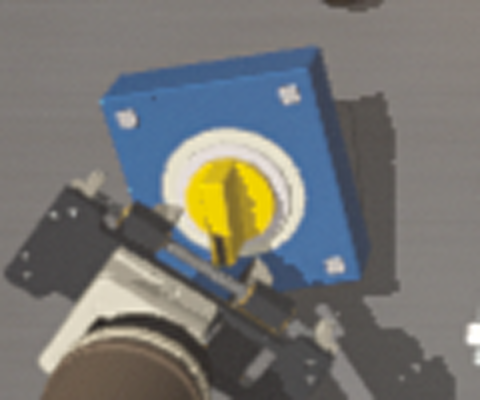

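>>> send_rows --rows '[[[1, 0, -0.5, -5, 0, 0, 60], [1, 0, -0.5, -10, 0, 0, 60], [1, 0, -0.5, -15, 0, 0, 60], [1, 0, -0.5, -18, 0, 0, 60], [1, 0, -0.5, -21, 0, 0, 60], [1, 0, -0.5, -23, 0, 0, 60], [1, 0, -0.5, -25, 0, 0, 60], [1, 0, -0.5, -27, 0, 0, 60]]]'

```text
clock: 11.4
position: [0.4711, 0.3026, 0.1905]
ee_rot: [1.704, 0.749, -0.823]
force: [0.7, -0.4, 0.2]
width: 0.603
```

```bash
python3 -c "
from h import *
stat()"
```

```text
11.4 p [0.4711 0.3026 0.1905] j [-1.15  0.17  0.23  2.28  1.04  0.44  2.65] ftool [0.2 0.8 0.2] ttool [-0.019 -0.333 -0.823] w 55.5
roll from -XF deg -68.3 tilt 0.1 grip off mm [ 0.1  0.1 59.8]
```

>>> send_rows --rows '[[[0, 0, 0, 0, 0, 0, 100], [0, 0, 0, 0, 0, 0, 100], [0, 0, 0, 0, 0, 0, 100], [5, 0, 0, 0, 0, 0, 100], [20, 0, 0, 0, 0, 0, 100], [35, 0, 0, 0, 0, 0, 100], [48, 0, 0, 0, 0, 0, 100], [58, 0, 0, 0, 0, 0, 100]]]'

```text
clock: 12.2
position: [0.5044, 0.3076, 0.1421]
ee_rot: [1.701, 0.75, -0.822]
force: [0.1, 0.1, 0.3]
width: 1.001
```

```bash
python3 -c "
from h import *
stat();print(knob(-81.5,1.5))"
```

```text
12.2 p [0.5044 0.3076 0.1421] j [-1.14  0.31  0.31  2.28  1.29  0.3   2.42] ftool [-0.2  0.2 -0.2] ttool [-0.037 -0.319 -0.762] w 92.0
roll from -XF deg -68.4 tilt 0.1 grip off mm [-0.1  0.   0.8]
(array([-0.7,  0.1, -0.1]), array([-13.1,   0.1,   0. ]))
```

>>> send_rows --rows '[[[0, 0, 0, -5, 0, 0, 100], [0, 0, 0, -10, 0, 0, 60], [0, 0, 0, -13, 0, 0, 30], [0, 0, 0, -13, 0, 0, 5], [0, 0, 0, -13, 0, 0, 5], [0, 0, 0, -13, 0, 0, 5], [0, 0, 0, -13, 0, 0, 5], [0, 0, 0, -13, 0, 0, 5]]]'

```text
clock: 13.0
position: [0.504, 0.3078, 0.1432]
ee_rot: [1.499, 0.811, -0.708]
force: [0.5, -0.0, -0.2]
width: 0.436
```

>>> send_rows --rows '[[[0, 0, 0, 0, 0, 0, 5], [0, 0, 0, 0, 0, 0, 5], [0, 0, 0, 0, 0, 0, 5], [0, 0, 0, 0, 0, 0, 5], [0, 0, 0, 0, 0, 0, 5], [0, 0, 0, 0, 0, 0, 5], [0, 0, 0, 3, 0, 0, 5], [0, 0, 0, 6, 0, 0, 5]]]'

```text
clock: 13.8
position: [0.5039, 0.3089, 0.1433]
ee_rot: [1.595, 0.786, -0.76]
force: [1.9, 6.3, -2.2]
width: 0.172
```

```bash
python3 -c "
from h import *
stat()"
```

```text
13.8 p [0.5039 0.3089 0.1433] j [-1.13  0.31  0.3   2.28  1.29  0.31  2.54] ftool [ 3.5 -0.5 -6.1] ttool [-0.183  0.925 -0.959] w 15.8
roll from -XF deg -75.4 tilt 0.0 grip off mm [0.4 1.4 1.9]
```

Gripped again. I'll turn on in steps and watch the torque and the roll achieved.

>>> send_rows --rows '[[[0, 0, 0, 2, 0, 0, 5], [0, 0, 0, 4, 0, 0, 5], [0, 0, 0, 6, 0, 0, 5], [0, 0, 0, 8, 0, 0, 5], [0, 0, 0, 10, 0, 0, 5], [0, 0, 0, 12, 0, 0, 5], [0, 0, 0, 14, 0, 0, 5], [0, 0, 0, 16, 0, 0, 5]]]'

```text
clock: 14.6
position: [0.504, 0.3092, 0.1434]
ee_rot: [1.842, 0.703, -0.899]
force: [2.1, 6.6, -2.2]
width: 0.172
```

```bash
python3 -c "
from h import *
stat()"
```

```text
14.6 p [0.504  0.3092 0.1434] j [-1.15  0.31  0.33  2.28  1.28  0.3   2.27] ftool [ 3.6 -2.1 -6. ] ttool [-0.134  0.765 -1.208] w 15.8
roll from -XF deg -59.4 tilt 0.0 grip off mm [0.5 1.6 1.9]
```

>>> send_rows --rows '[[[0, 0, 0, 2, 0, 0, 5], [0, 0, 0, 4, 0, 0, 5], [0, 0, 0, 6, 0, 0, 5], [0, 0, 0, 8, 0, 0, 5], [0, 0, 0, 10, 0, 0, 5], [0, 0, 0, 12, 0, 0, 5], [0, 0, 0, 14, 0, 0, 5], [0, 0, 0, 16, 0, 0, 5]]]'

```text
clock: 15.4
position: [0.504, 0.3095, 0.1435]
ee_rot: [2.085, 0.601, -1.038]
force: [3.3, 6.1, -1.3]
width: 0.177
```

```bash
python3 -c "
from h import *
stat()"
```

```text
15.4 p [0.504  0.3095 0.1435] j [-1.18  0.31  0.36  2.28  1.27  0.29  2.  ] ftool [ 3.5 -2.2 -5.8] ttool [-1.048  0.559 -1.249] w 16.3
roll from -XF deg -43.5 tilt 0.1 grip off mm [0.6 1.9 2. ]
```

>>> send_rows --rows '[[[0, 0, 0, 1, 0, 0, 5], [0, 0, 0, 2, 0, 0, 5], [0, 0, 0, 3, 0, 0, 5], [0, 0, 0, 4, 0, 0, 5], [0, 0, 0, 4, 0, 0, 5], [0, 0, 0, 4, 0, 0, 5], [0, 0, 0, 4, 0, 0, 5], [0, 0, 0, 4, 0, 0, 5]]]'

```text
clock: 16.2
position: [0.5039, 0.3095, 0.1435]
ee_rot: [2.143, 0.573, -1.071]
force: [3.3, 6.0, -2.4]
width: 0.187
```

```bash
python3 -c "
from h import *
stat()"
```

```text
16.2 p [0.5039 0.3095 0.1435] j [-1.19  0.31  0.37  2.28  1.27  0.29  1.93] ftool [ 4.4 -2.9 -5. ] ttool [-1.213  0.439 -1.217] w 17.2
roll from -XF deg -39.6 tilt 0.1 grip off mm [0.5 1.9 2. ]
```

Joint torque rose to 1.2 Nm and the pads spread to 17.2 mm, so the knob is at its stop. I'll relieve the twist, open and retract.

>>> send_rows --rows '[[[0, 0, 0, -2, 0, 0, 5], [0, 0, 0, -4, 0, 0, 5], [0, 0, 0, -4, 0, 0, 60], [0, 0, 0, -4, 0, 0, 60], [0, 0, 0, -4, 0, 0, 60], [0, 0, 0, -4, 0, 0, 60], [-20, 0, 0, -4, 0, 0, 60], [-50, 0, 0, -4, 0, 0, 60]]]'

```text
clock: 17.0
position: [0.4753, 0.3023, 0.1833]
ee_rot: [2.082, 0.595, -1.042]
force: [0.3, 1.9, 0.7]
width: 0.595
```

```bash
cat >> h.py <<'E'
# rods: big, small ring centres averaged
RED=(np.array([.5199,-.0522]),np.array([.4056,-.0515])); BLUE=(np.array([.5184,.0729]),np.array([.4078,.0975]))
def rodgrip(b,s,along=.062+0.0):
    """grip point: s..b 115mm; x=-8 is 57mm from small"""
    u=(b-s)/np.linalg.norm(b-s); return s+u*along,u
E
python3 -c "
from h import *
stat()
c=cal('top');im,d=optics.get_image('top');save(im,'t2.png');np.savez('/tmp/top2.npz',im=im,d=d)
ims,ds=optics.get_image('scene');np.savez('/tmp/scene2.npz',im=ims,d=ds)
cv2.imwrite('pics/s2.png',cv2.resize(ims[100:260,200:480,::-1],None,fx=2.8,fy=2.8,interpolation=cv2.INTER_CUBIC))
for n in ('red_rod','blue_rod'):
  for r in finder.regions_of('top',n)[:2]:
    m=r['region'];V,U=np.nonzero(m);X=world(c,np.stack([U,V],1),d[V,U]);k=(X[:,2]>.06)&(X[:,2]<.08);X=X[k]
    print(n,round(r['confidence'],2),r['bbox'],len(X),X.mean(0).round(4),cv2.minAreaRect((X[:,:2]*1000).astype(np.float32)))
"
```

```text
17.0 p [0.4753 0.3023 0.1833] j [-1.19  0.19  0.29  2.29  1.05  0.41  2.21] ftool [-0.3 -0.7 -1.9] ttool [ 0.039 -0.542 -0.594] w 54.7
roll from -XF deg -43.5 tilt 0.3 grip off mm [-0.7 -0.8 51.5]
red_rod 0.91 [325.8, 178.2, 20.1, 52.8] 389 [ 0.4816 -0.0526  0.0697] ((471.1781005859375, -51.71430969238281), (160.4542999267578, 60.220333099365234), 0.2530577778816223)
```

View pics/t2.png

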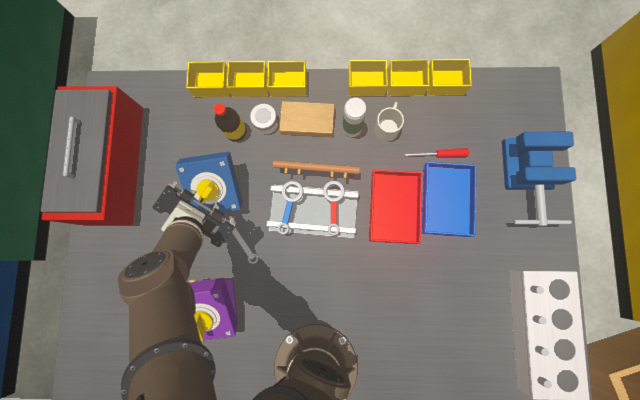

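View pics/s2.png

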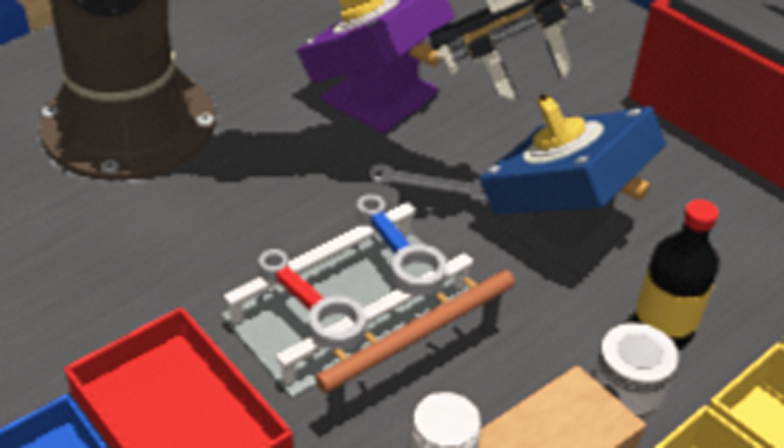

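```bash
cat >> h.py <<'E'
def rodpose(which,z,along=.067,sg=1):
    g,u=rodgrip(*which,along); return np.array([g[0],g[1],z]),Rt([0,0,-1],[-sg*u[1],sg*u[0],0])
E
python3 -c "
from h import *
p,r,s=pose();print(r.as_matrix().round(2))
for n,w in(('red',RED),('blue',BLUE)):
  for sg in(1,-1):
    P,Q=rodpose(w,.15,sg=sg);print(n,sg,P.round(4),delta(P,Q))
    
"
```

```text
[[ 0.57  0.67 -0.49]
 [ 0.09 -0.63 -0.77]
 [-0.82  0.39 -0.42]]
red 1 [ 0.4726 -0.0519  0.15  ] (array([ -4.1, 209.7, 289.2]), array([136.8, -40.4,  21.3]))
red -1 [ 0.4726 -0.0519  0.15  ] (array([ -4.1, 209.7, 289.2]), array([-36.4, -16.6, -31.6]))
blue 1 [0.4732 0.083  0.15  ] (array([  7.8, 124.6, 185.3]), array([148.2, -39.8,  26.7]))
blue -1 [0.4732 0.083  0.15  ] (array([  7.8, 124.6, 185.3]), array([-24.6, -19.7, -29.3]))
```

>>> send_rows --rows '[[[-30, 0, 0, 8, -2.1, 1.4, 60], [-60, 5, 5, 16, -4.3, 2.9, 60], [-70, 20, 30, 24, -6.4, 4.3, 60], [-70, 38, 55, 32, -8.6, 5.8, 60], [-70, 55, 80, 40, -10.7, 7.2, 60], [-70, 72, 105, 48, -12.9, 8.6, 60], [-70, 90, 130, 56, -15, 10, 60], [-60, 106, 156, 64, -17.2, 11.5, 60]]]'

```text
clock: 18.0
position: [0.437, 0.11, 0.2102]
ee_rot: [-2.508, 0.452, 1.631]
force: [1.0, 0.0, 0.7]
width: 0.597
```

```bash
python3 -c "
from h import *
p,r,s=pose();print(s['clock'],p,s['joints'].round(2))
P,Q=rodpose(BLUE,.14);print(P,delta(P,Q))"
```

```text
18.0 [0.43700458 0.11002538 0.21017224] [-1.1   0.02  0.42  2.28  0.59  0.74  1.74]
[0.47320175 0.08295314 0.14      ] (array([82.3, 10. , -9.5]), array([ 83.9, -22.6,  15.1]))
```

>>> send_rows --rows '[[[5, 2, -1, 8, -2.2, 1.4, 60], [10, 4, -2, 16, -4.3, 2.9, 60], [15, 6, -3, 24, -6.5, 4.3, 60], [20, 8, -5, 32, -8.6, 5.8, 60], [28, 10, -6, 40, -10.8, 7.2, 60], [36, 10, -7, 48, -12.9, 8.6, 60], [44, 10, -8, 56, -15.1, 10, 60], [52, 10, -9, 64, -17.2, 11.5, 60]]]'

```text
clock: 18.8
position: [0.4617, 0.0888, 0.1664]
ee_rot: [-1.403, 1.183, 1.213]
force: [0.1, 0.4, 0.4]
width: 0.6
```

```bash
python3 -c "
from h import *
p,r,s=pose();print(s['clock'],p,s['joints'].round(2))
P,Q=rodpose(BLUE,.13);print(P,delta(P,Q))"
```

```text
18.8 [0.4616504  0.08883418 0.16644837] [-0.87  0.25  0.59  2.08 -0.04  0.82  1.42]
[0.47320175 0.08295314 0.13      ] (array([37.5, -9.1, -3.4]), array([19.8, -5.5,  3.6]))
```

>>> send_rows --rows '[[[5, -3, -1, 7, -1.9, 1.2, 60], [10, -6, -2, 14, -3.9, 2.5, 60], [20, -9.1, -3.4, 19.8, -5.5, 3.6, 60], [30, -9.1, -3.4, 19.8, -5.5, 3.6, 60], [37.5, -9.1, -3.4, 19.8, -5.5, 3.6, 60], [37.5, -9.1, -3.4, 19.8, -5.5, 3.6, 60], [37.5, -9.1, -3.4, 19.8, -5.5, 3.6, 60], [37.5, -9.1, -3.4, 19.8, -5.5, 3.6, 60]]]'

```text
clock: 19.6
position: [0.4726, 0.0846, 0.1313]
ee_rot: [-1.053, 1.3, 1.053]
force: [-0.0, -0.5, 1.0]
width: 0.602
```

```bash
python3 -c "
from h import *
p,r,s=pose();print(s['clock'],p,s['joints'].round(2))
P,Q=rodpose(BLUE,.044);print(P,delta(P,Q))
im,d=optics.get_image('scene')
cv2.imwrite('pics/s3.png',cv2.resize(im[100:260,240:440,::-1],None,fx=3.6,fy=3.6,interpolation=cv2.INTER_CUBIC))
M=r.as_matrix();c=cal('scene');print(((proj(c,np.array([P+.03*M[:,2],P-.03*M[:,2]]))-[240,100])*3.6).round())
"
```

```text
19.6 [0.47258885 0.08462573 0.13125145] [-0.75  0.35  0.6   2.07 -0.27  0.8   1.37]
[0.47320175 0.08295314 0.044     ] (array([87.3, -0.9, -1.6]), array([0.5, 0. , 0. ]))
[[393. 317.]
 [338. 339.]]
```

View pics/s3.png

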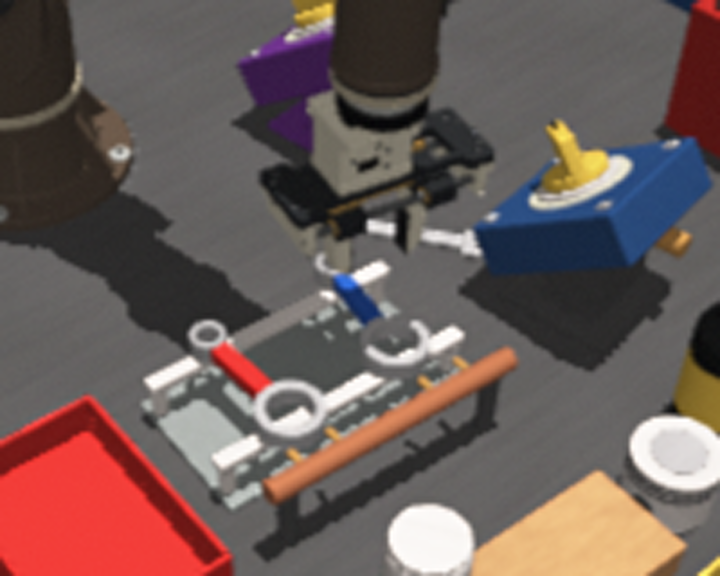

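The gripper is centred above the blue shank at about (360,300). Next I descend.

>>> send_rows --rows '[[[15, -1, -1.5, 0.5, 0, 0, 60], [30, -1, -1.5, 0.5, 0, 0, 60], [45, -1, -1.5, 0.5, 0, 0, 60], [58, -1, -1.5, 0.5, 0, 0, 60], [70, -1, -1.5, 0.5, 0, 0, 60], [80, -1, -1.5, 0.5, 0, 0, 60], [87, -1, -1.5, 0.5, 0, 0, 60], [87, -1, -1.5, 0.5, 0, 0, 40]]]' --grip_force 45

```text
clock: 20.45
position: [0.4728, 0.0825, 0.0432]
ee_rot: [-1.045, 1.306, 1.046]
force: [0.4, -0.8, -0.7]
width: 0.554
```

>>> send_rows --rows '[[[0, 0, 0, 0, 0, 0, 5], [0, 0, 0, 0, 0, 0, 5], [0, 0, 0, 0, 0, 0, 5], [0, 0, 0, 0, 0, 0, 5], [0, 0, 0, 0, 0, 0, 5], [0, 0, 0, 0, 0, 0, 5], [0, 0, 0, 0, 0, 0, 5], [0, 0, 0, 0, 0, 0, 5]]]' --grip_force 60

```text
clock: 21.25
position: [0.4735, 0.0829, 0.0443]
ee_rot: [-1.045, 1.304, 1.046]
force: [-0.3, 0.4, 6.5]
width: 0.188
```

```bash
python3 -c "
from h import *
p,r,s=pose();print(s['clock'],p,s['joints'].round(2),s['force'].round(1),s['width']*92)
"
```

```text
21.25 [0.47348494 0.08287136 0.04427563] [-0.65  0.49  0.49  2.14 -0.41  0.6   1.49] [-0.3  0.4  6.5] 17.31320841326957
```

>>> send_rows --rows '[[[0, 0, 0, 0, 0, 0, 35], [0, 0, 0, 0, 0, 0, 35], [0, 0, 0, 0, 0, 0, 35], [-4, -2, 0, 0, 0, 0, 35], [-7.2, -4, 0, 0, 0, 0, 35], [-7.2, -4, 0, 0, 0, 0, 5], [-7.2, -4, 0, 0, 0, 0, 5], [-7.2, -4, 0, 0, 0, 0, 5]]]' --grip_force 60

```text
clock: 22.05
position: [0.4772, 0.0818, 0.0512]
ee_rot: [-1.045, 1.304, 1.046]
force: [0.9, 0.4, 1.5]
width: 0.188
```

>>> send_rows --rows '[[[0, 0, 0, 0, 0, 0, 5], [0, 0, 0, 0, 0, 0, 5], [0, 0, 0, 0, 0, 0, 5], [-4, 0, 0, 0, 0, 0, 5], [-8, 0, 0, 0, 0, 0, 5], [-14, 0, 0, 0, 0, 0, 5], [-20, 0, 0, 0, 0, 0, 5], [-20, 0, 0, 0, 0, 0, 5]]]'

```text
clock: 22.85
position: [0.4776, 0.0818, 0.0721]
ee_rot: [-1.045, 1.303, 1.045]
force: [0.5, -0.6, -3.4]
width: 0.19
```

```bash
python3 -c "
from h import *
p,r,s=pose();M=r.as_matrix();print(s['clock'],p,s['joints'].round(2),s['force'].round(1),'ttool',(M.T@s['ft_torque']).round(3),s['width']*92)
im,d=optics.get_image('scene')
cv2.imwrite('pics/s4.png',cv2.resize(im[100:260,240:440,::-1],None,fx=3.6,fy=3.6,interpolation=cv2.INTER_CUBIC))
"
```

```text
22.85 [0.4776494  0.08183966 0.07205101] [-0.68  0.45  0.53  2.11 -0.37  0.67  1.45] [ 0.5 -0.6 -3.4] ttool [ 0.024 -0.042 -0.071] 17.45224946744379
```

View pics/s4.png

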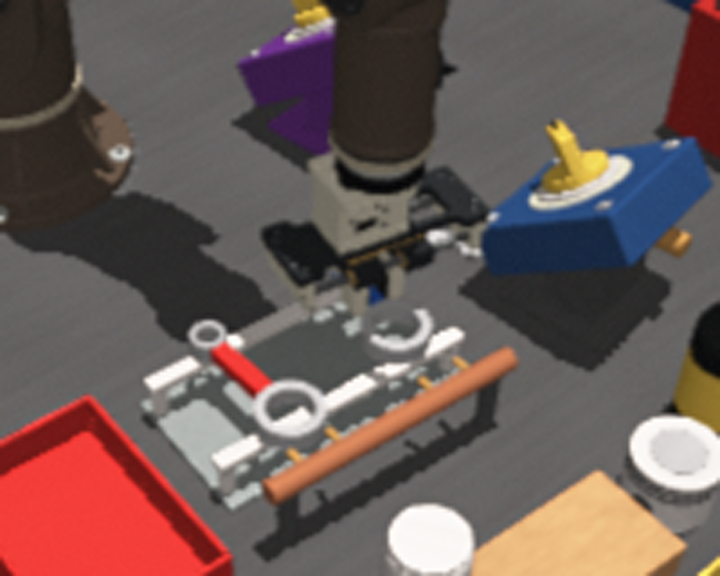

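```bash
cat >> h.py <<'E'
def traypose(c,yawdeg,z,x=.006):
    a=np.radians(yawdeg);u=np.array([np.cos(a),np.sin(a)]);g=np.array(c)+u*x
    return np.array([g[0],g[1],z]),Rt([0,0,-1],[-u[1],u[0],0])
E
python3 - <<'E'
from h import *
d=np.load('/tmp/top0.npz')
c=cal('top'); im=d['im'].copy()
for ctr,yd in(((.505,-.412),-5.5),((.480,-.245),-3.5)):
    a=np.radians(yd);u=np.array([np.cos(a),np.sin(a),0]);v=np.array([-u[1],u[0],0])
    for z,hx,hy in((.045,.11,.075),(.005,.105,.07)):
        P=np.array([np.array([*ctr,z])+i*hx*u+j*hy*v for i,j in((1,1),(1,-1),(-1,-1),(-1,1))])
        cv2.polylines(im,[proj(c,P).round().astype(int)],True,(255,255,0) if z>.02 else (0,255,0),1)
cv2.imwrite('pics/bins.png',cv2.resize(im[150:255,360:490,::-1],None,fx=5,fy=5,interpolation=cv2.INTER_NEAREST))
P,Q=traypose((.505,-.412),-5.5,.16);print(P,delta(P,Q))
E
```

```text
[ 0.51097238 -0.41257507  0.16      ] (array([ -88.8, -140.6, -475.2]), array([-7.1,  0.1,  0.1]))
```

View pics/bins.png

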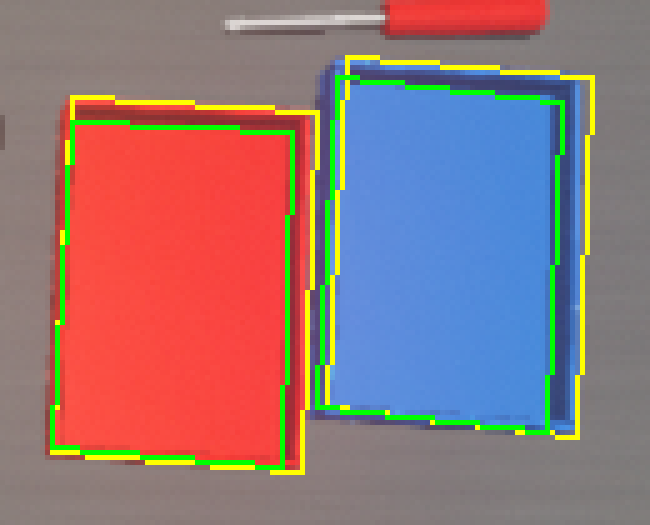

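```bash
python3 - <<'E'
from h import *
P,Q=traypose((.504,-.407),-4.5,.16);print(P,delta(P,Q))
E
```

```text
[ 0.5099815  -0.40747075  0.16      ] (array([ -88.8, -138.5, -470.4]), array([-8.1,  0.1,  0.1]))
```

>>> send_rows --rows '[[[-20, 0, 0, 0, 0, 0, 5], [-50, 0, 0, 0, 0, 0, 5], [-80, -2, -8, 0, 0, 0, 5], [-95, -10, -34, -1, 0, 0, 5], [-98, -20, -70, -2, 0, 0, 5], [-98, -32, -110, -3, 0, 0, 5], [-98, -44, -150, -4, 0, 0, 5], [-98, -56, -190, -4, 0, 0, 5]]]'

```text
clock: 23.7
position: [0.49, -0.1173, 0.169]
ee_rot: [-1.098, 1.275, 1.099]
force: [1.0, 0.1, -4.3]
width: 0.187
```

>>> send_rows --rows '[[[0, -12, -40, -1, 0, 0, 5], [0, -24, -80, -2, 0, 0, 5], [0, -36, -120, -3, 0, 0, 5], [0, -48, -160, -4, 0, 0, 5], [0, -60, -200, -4, 0, 0, 5], [0, -70, -235, -4, 0, 0, 5], [0, -78, -262, -4, 0, 0, 5], [0, -82, -278, -4, 0, 0, 5]]]'

```text
clock: 24.5
position: [0.5289, -0.406, 0.1683]
ee_rot: [-1.148, 1.248, 1.149]
force: [-0.9, 0.0, -4.0]
width: 0.192
```

```bash
python3 -c "
from h import *
p,r,s=pose();M=r.as_matrix();print(s['clock'],p,s['joints'].round(2),s['force'].round(1),'ttool',(M.T@s['ft_torque']).round(3),s['width']*92)
P,Q=traypose((.504,-.407),-4.5,.05);print(P,delta(P,Q))
im,d=optics.get_image('scene')
cv2.imwrite('pics/s5.png',cv2.resize(im[180:360,130:340,::-1],None,fx=3.3,fy=3.3,interpolation=cv2.INTER_CUBIC))
"
```

```text
24.5 [ 0.52891539 -0.40596406  0.16826081] [ 0.19  0.61  0.62  1.57 -0.38  1.09  2.39] [-0.9  0.  -4. ] ttool [-0.021 -0.027  0.052] 17.62101135010401
[ 0.5099815  -0.40747075  0.05      ] (array([118.3,  18.6,  -3. ]), array([-0.2, -0. , -0.1]))
```

View pics/s5.png

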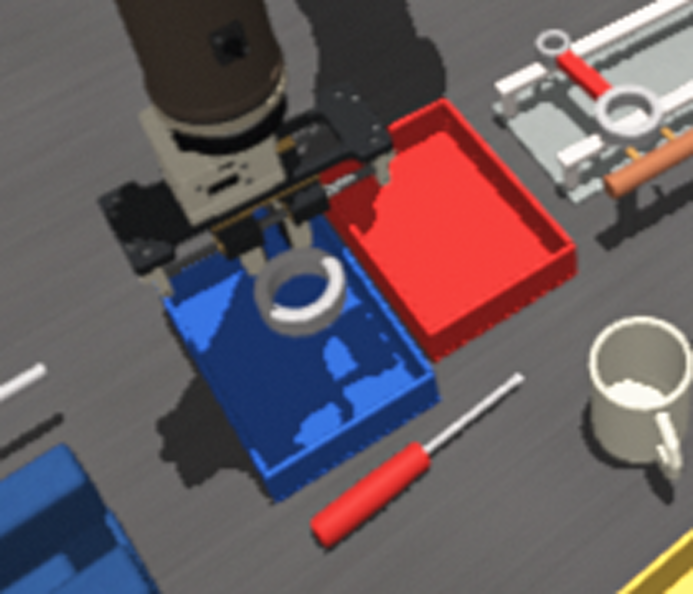

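```bash
cat >> h.py <<'E'
def ringcheck(axis_xy,p,u,name='scene'):
    """points near big & small ring centres (from grip x0): report heights"""
    im,d=optics.get_image(name);c=cal(name);V,U=np.nonzero(d>0);X=world(c,np.stack([U,V],1),d[V,U])
    for nm,off in(('big',.050-axis_xy),('small',-.065-axis_xy),('shank-',-.035-axis_xy)):
        q=p[:2]+u[:2]*off; k=(np.linalg.norm(X[:,:2]-q,axis=1)<(.033 if nm=='big' else .018 if nm=='small' else .01))&(abs(X[:,2]-p[2])<.06)
        Z=X[k]; 
        if len(Z): print(name,nm,len(Z),'z top pct',np.percentile(Z[:,2]-p[2],[50,80,95]).round(4),'centre',Z[Z[:,2]>np.percentile(Z[:,2],50)].mean(0).round(4),'exp',q.round(4))
E
python3 -c "
from h import *
p,r,s=pose();u=-r.as_matrix()[:,1];ringcheck(.006,p,u);ringcheck(.006,p,u,'top')"
```

```text
scene big 445 z top pct [0.0194 0.0219 0.0232] centre [ 0.5715 -0.4123  0.1899] exp [ 0.5723 -0.4118]
scene shank- 8 z top pct [0.0183 0.0204 0.0217] centre [ 0.492  -0.4015  0.1887] exp [ 0.4876 -0.4047]
top big 74 z top pct [0.0184 0.0199 0.0218] centre [ 0.5925 -0.4007  0.1883] exp [ 0.5723 -0.4118]
```

The rod is level, with the big ring top about 21 mm above the TCP as expected. Next I descend.

>>> send_rows --rows '[[[10, 9, -1.5, 0, 0, 0, 5], [30, 18.6, -3, 0, 0, 0, 5], [55, 18.6, -3, 0, 0, 0, 5], [80, 18.6, -3, 0, 0, 0, 5], [105, 18.6, -3, 0, 0, 0, 5], [125, 18.6, -3, 0, 0, 0, 5], [138, 18.6, -3, 0, 0, 0, 5], [145, 18.6, -3, 0, 0, 0, 5]]]'

```text
clock: 25.45
position: [0.5104, -0.4031, 0.0225]
ee_rot: [-1.148, 1.245, 1.152]
force: [0.5, -0.2, -3.6]
width: 0.195
```

```bash
python3 -c "
from h import *
p,r,s=pose();M=r.as_matrix();print(s['clock'],p,s['force'].round(1),'ttool',(M.T@s['ft_torque']).round(3),s['width']*92)
P,Q=traypose((.504,-.407),-4.5,.0062);print(P,delta(P,Q))
"
```

```text
25.45 [ 0.51035174 -0.40307694  0.02249774] [ 0.5 -0.2 -3.6] ttool [0.003 0.018 0.086] 17.939119548854965
[ 0.5099815  -0.40747075  0.0062    ] (array([16.3, -0. , -4.4]), array([-0.1,  0.1, -0.1]))
```

>>> send_rows --rows '[[[4, 0, 0, 0, 0, 0, 5], [7, 0, 0, 0, 0, 0, 5], [9.5, 0, 0, 0, 0, 0, 5], [11.5, 0, 0, 0, 0, 0, 5], [13, 0, 0, 0, 0, 0, 5], [14, 0, 0, 0, 0, 0, 5], [15, 0, 0, 0, 0, 0, 5], [15.5, 0, 0, 0, 0, 0, 5]]]'

```text
clock: 26.25
position: [0.5111, -0.4045, 0.0083]
ee_rot: [-1.149, 1.246, 1.15]
force: [0.1, -0.1, -3.5]
width: 0.19
```

```bash
python3 -c "
from h import *
p,r,s=pose();M=r.as_matrix();print(s['clock'],p,s['force'].round(1),'ttool',(M.T@s['ft_torque']).round(3),s['width']*92)
"
```

```text
26.25 [ 0.51107592 -0.40451491  0.00833713] [ 0.1 -0.1 -3.5] ttool [-0.025  0.001  0.046] 17.50310016653062
```

>>> send_rows --rows '[[[0.5, 0, 0, 0, 0, 0, 5], [1, 0, 0, 0, 0, 0, 5], [1.3, 0, 0, 0, 0, 0, 5], [1.6, 0, 0, 0, 0, 0, 5], [1.9, 0, 0, 0, 0, 0, 5], [2.1, 0, 0, 0, 0, 0, 5], [2.1, 0, 0, 0, 0, 0, 5], [2.1, 0, 0, 0, 0, 0, 5]]]'

```text
clock: 27.05
position: [0.5111, -0.4045, 0.0064]
ee_rot: [-1.149, 1.246, 1.15]
force: [-0.0, 0.3, -3.0]
width: 0.194
```

```bash
python3 -c "
from h import *
p,r,s=pose();M=r.as_matrix();print(s['clock'],p,s['force'].round(1),'ttool',(M.T@s['ft_torque']).round(3),s['width']*92)
"
```

```text
27.05 [ 0.51106007 -0.4045325   0.00639778] [-0.   0.3 -3. ] ttool [-0.013 -0.141  0.119] 17.84958580254736
```

>>> send_rows --rows '[[[0.3, 0, 0, 0, 0, 0, 5], [0.6, 0, 0, 0, 0, 0, 5], [0.9, 0, 0, 0, 0, 0, 5], [1.1, 0, 0, 0, 0, 0, 5], [1.1, 0, 0, 0, 0, 0, 5], [1.1, 0, 0, 0, 0, 0, 5], [1.1, 0, 0, 0, 0, 0, 5], [1.1, 0, 0, 0, 0, 0, 5]]]'

```text
clock: 27.85
position: [0.511, -0.4045, 0.0063]
ee_rot: [-1.149, 1.245, 1.15]
force: [-2.8, 4.9, 10.3]
width: 0.19
```

```bash
python3 -c "
from h import *
p,r,s=pose();M=r.as_matrix();print(s['clock'],p,s['force'].round(1),'ttool',(M.T@s['ft_torque']).round(3),s['width']*92)
"
```

```text
27.85 [ 0.51104596 -0.40452216  0.00630254] [-2.8  4.9 10.3] ttool [-0.044 -0.847  0.93 ] 17.48816663091127
```

Contact felt: 10 N upward. I'll ease off, open, and lift away.

>>> send_rows --rows '[[[-0.5, 0, 0, 0, 0, 0, 5], [-0.5, 0, 0, 0, 0, 0, 40], [-0.5, 0, 0, 0, 0, 0, 40], [-0.5, 0, 0, 0, 0, 0, 40], [-0.5, 0, 0, 0, 0, 0, 40], [-20, 0, 0, 0, 0, 0, 40], [-60, 0, 0, 0, 0, 0, 50], [-110, 0, 0, 0, 0, 0, 60]]]'

```text
clock: 28.65
position: [0.51, -0.4036, 0.1146]
ee_rot: [-1.146, 1.247, 1.153]
force: [0.9, 0.2, 0.1]
width: 0.529
```

```bash
python3 -c "
from h import *
p,r,s=pose();print(s['clock'],p,s['joints'].round(2),s['force'].round(1),s['width']*92)
P,Q=rodpose(RED,.13,along=.071);print(P,delta(P,Q))
im,d=optics.get_image('scene')
cv2.imwrite('pics/s6.png',cv2.resize(im[100:360,130:440,::-1],None,fx=2.3,fy=2.3,interpolation=cv2.INTER_CUBIC))
"
```

```text
28.65 [ 0.50999363 -0.40362484  0.11460545] [ 0.21  0.64  0.59  1.66 -0.41  0.98  2.44] [0.9 0.2 0.1] 48.69705597455959
[ 0.47659867 -0.05193481  0.13      ] (array([-14.4,  61.6, 347.9]), array([-4.3,  0.1, -0.2]))
```

View pics/s6.png

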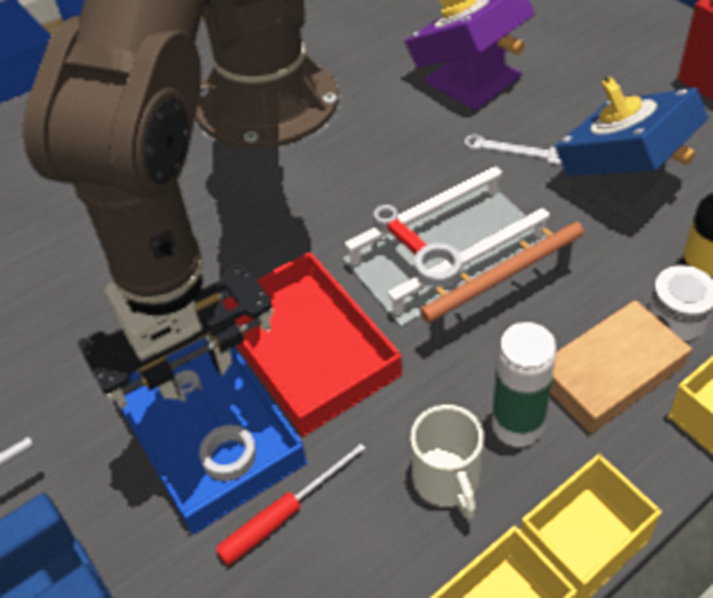

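The blue rod lies in the blue tray, its rings at (190,385) and (228,452). Next is the red rod.

>>> send_rows --rows '[[[-15, 5, 25, 0, 0, 0, 60], [-25, 12, 70, -1, 0, 0, 60], [-25, 20, 115, -2, 0, 0, 60], [-25, 28, 160, -3, 0, 0, 60], [-25, 36, 205, -4, 0, 0, 60], [-25, 44, 250, -4.3, 0, 0, 60], [-25, 52, 295, -4.3, 0, 0, 60], [-14, 60, 335, -4.3, 0, 0, 60]]]'

```text
clock: 29.5
position: [0.4788, -0.0638, 0.1302]
ee_rot: [-1.206, 1.208, 1.204]
force: [0.7, 0.5, -0.9]
width: 0.598
```

```bash
python3 -c "
from h import *
p,r,s=pose();print(s['clock'],p,s['joints'].round(2),s['force'].round(1),s['width']*92)
P,Q=rodpose(RED,.052,along=.071);print(P,delta(P,Q))
"
```

```text
29.5 [ 0.47881895 -0.06375995  0.13022757] [-0.45  0.35  0.62  2.07 -0.29  0.8   1.9 ] [ 0.7  0.5 -0.9] 54.98971931241931
[ 0.47659867 -0.05193481  0.052     ] (array([78.2,  2.5, 11.7]), array([0.1, 0.1, 0.2]))
```

>>> send_rows --rows '[[[5, 2.5, 11.7, 0, 0, 0, 60], [20, 2.5, 11.7, 0, 0, 0, 60], [40, 2.5, 11.7, 0, 0, 0, 60], [55, 2.5, 11.7, 0, 0, 0, 60], [67, 2.5, 11.7, 0, 0, 0, 60], [75, 2.5, 11.7, 0, 0, 0, 60], [78.5, 2.5, 11.7, 0, 0, 0, 60], [78.5, 2.5, 11.7, 0, 0, 0, 40]]]'

```text
clock: 30.3
position: [0.4757, -0.0543, 0.0507]
ee_rot: [-1.205, 1.212, 1.205]
force: [-0.6, 0.9, -0.3]
width: 0.555
```

>>> send_rows --rows '[[[0, 0, 0, 0, 0, 0, 5], [0, 0, 0, 0, 0, 0, 5], [0, 0, 0, 0, 0, 0, 5], [0, 0, 0, 0, 0, 0, 5], [0, 0, 0, 0, 0, 0, 5], [0, 0, 0, 0, 0, 0, 5], [0, 0, 0, 0, 0, 0, 5], [0, 0, 0, 0, 0, 0, 5]]]' --grip_force 60

```text
clock: 31.1
position: [0.4759, -0.0536, 0.0512]
ee_rot: [-1.205, 1.21, 1.206]
force: [-0.8, 2.6, 7.1]
width: 0.19
```

```bash
python3 -c "
from h import *
p,r,s=pose();print(s['clock'],p,s['joints'].round(2),s['force'].round(1),s['width']*92)
P,Q=traypose((.481,-.244),-3,.17);print(P,delta(P,Q))
"
```

```text
31.1 [ 0.47590648 -0.05359024  0.05115651] [-0.39  0.48  0.52  2.14 -0.41  0.62  1.99] [-0.8  2.6  7.1] 17.499944052214865
[ 0.48699178 -0.24431402  0.17      ] (array([-119.1,  -12. , -190.5]), array([2.7, 0.1, 0. ]))
```

Gripped at 17.5 mm. I'll lift, then carry it.

>>> send_rows --rows '[[[-4, 0, 0, 0, 0, 0, 5], [-10, 0, 0, 0, 0, 0, 5], [-20, 0, 0, 0, 0, 0, 5], [-40, 0, 0, 0, 0, 0, 5], [-65, 0, 0, 0, 0, 0, 5], [-90, 0, -10, 0, 0, 0, 5], [-105, -2, -30, 1, 0, 0, 5], [-110, -4, -55, 1, 0, 0, 5]]]'

```text
clock: 31.9
position: [0.4802, -0.1092, 0.1632]
ee_rot: [-1.194, 1.216, 1.192]
force: [1.1, 0.1, -3.7]
width: 0.188
```

>>> send_rows --rows '[[[0, -2, -30, 1, 0, 0, 5], [0, -4, -60, 1.7, 0, 0, 5], [0, -6, -88, 1.7, 0, 0, 5], [0, -8, -110, 1.7, 0, 0, 5], [0, -8, -125, 1.7, 0, 0, 5], [0, -8, -133, 1.7, 0, 0, 5], [0, -8, -135.5, 1.7, 0, 0, 5], [0, -8, -135.5, 1.7, 0, 0, 5]]]'

```text
clock: 32.7
position: [0.4842, -0.2444, 0.1609]
ee_rot: [-1.17, 1.233, 1.171]
force: [-0.4, 0.7, -3.8]
width: 0.197
```

```bash
python3 -c "
from h import *
p,r,s=pose();M=r.as_matrix();print(s['clock'],p,s['joints'].round(2),s['force'].round(1),'ttool',(M.T@s['ft_torque']).round(3),s['width']*92)
P,Q=traypose((.481,-.244),-3,.025);print(P,delta(P,Q))
u=-M[:,1];ringcheck(.006,p,u)
im,d=optics.get_image('scene')
cv2.imwrite('pics/s7.png',cv2.resize(im[100:360,130:440,::-1],None,fx=2.3,fy=2.3,interpolation=cv2.INTER_CUBIC))
"
```

```text
32.7 [ 0.48417106 -0.24441311  0.16087806] [-0.12  0.42  0.66  1.9  -0.32  0.93  2.22] [-0.4  0.7 -3.8] ttool [-0.03  -0.062  0.043] 18.156788272611088
[ 0.48699178 -0.24431402  0.025     ] (array([ 1.359e+02, -2.800e+00,  1.000e-01]), array([-0. ,  0.1, -0. ]))
scene big 371 z top pct [0.0192 0.0216 0.0231] centre [ 0.5283 -0.2474  0.1822] exp [ 0.5281 -0.2467]
```

View pics/s7.png

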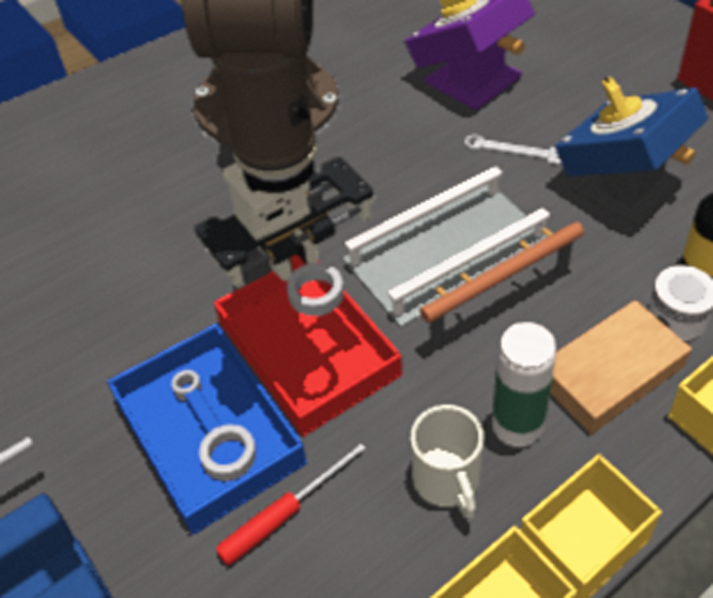

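The red rod is level at (315,285) above the red tray, and the blue rod lies flat in the blue tray. Now I lower the red one.

>>> send_rows --rows '[[[8, -2.8, 0, 0, 0, 0, 5], [28, -2.8, 0, 0, 0, 0, 5], [52, -2.8, 0, 0, 0, 0, 5], [77, -2.8, 0, 0, 0, 0, 5], [100, -2.8, 0, 0, 0, 0, 5], [120, -2.8, 0, 0, 0, 0, 5], [132, -2.8, 0, 0, 0, 0, 5], [138, -2.8, 0, 0, 0, 0, 5]]]'

```text
clock: 33.6
position: [0.4868, -0.2443, 0.0215]
ee_rot: [-1.169, 1.233, 1.173]
force: [-0.1, 0.0, -3.7]
width: 0.19
```

>>> send_rows --rows '[[[3, 0, 0, 0, 0, 0, 5], [6, 0, 0, 0, 0, 0, 5], [8.5, 0, 0, 0, 0, 0, 5], [10.5, 0, 0, 0, 0, 0, 5], [12, 0, 0, 0, 0, 0, 5], [13, 0, 0, 0, 0, 0, 5], [14, 0, 0, 0, 0, 0, 5], [14.5, 0, 0, 0, 0, 0, 5]]]'

```text
clock: 34.4
position: [0.4871, -0.2449, 0.0083]
ee_rot: [-1.17, 1.233, 1.171]
force: [0.2, 0.5, -4.1]
width: 0.191
```

```bash
python3 -c "
from h import *
p,r,s=pose();M=r.as_matrix();print(s['clock'],p,s['force'].round(1),'ttool',(M.T@s['ft_torque']).round(3),s['width']*92)
"
```

```text
34.4 [ 0.48714483 -0.24488885  0.00826835] [ 0.2  0.5 -4.1] ttool [-0.024 -0.023  0.042] 17.57921728508187
```

>>> send_rows --rows '[[[0.4, 0, 0, 0, 0, 0, 5], [0.8, 0, 0, 0, 0, 0, 5], [1.2, 0, 0, 0, 0, 0, 5], [1.6, 0, 0, 0, 0, 0, 5], [1.9, 0, 0, 0, 0, 0, 5], [2.2, 0, 0, 0, 0, 0, 5], [2.5, 0, 0, 0, 0, 0, 5], [2.5, 0, 0, 0, 0, 0, 5]]]'

```text
clock: 35.2
position: [0.4871, -0.2449, 0.0062]
ee_rot: [-1.17, 1.233, 1.171]
force: [-2.2, 1.1, 4.2]
width: 0.189
```

```bash
python3 -c "
from h import *
p,r,s=pose();M=r.as_matrix();print(s['clock'],p,s['force'].round(1),'ttool',(M.T@s['ft_torque']).round(3),s['width']*92)
"
```

```text
35.2 [ 0.48713404 -0.24490387  0.00620958] [-2.2  1.1  4.2] ttool [ 0.008 -0.241  0.467] 17.4169400296588
```

>>> send_rows --rows '[[[0.2, 0, 0, 0, 0, 0, 5], [0, 0, 0, 0, 0, 0, 40], [0, 0, 0, 0, 0, 0, 40], [0, 0, 0, 0, 0, 0, 40], [0, 0, 0, 0, 0, 0, 40], [-20, 0, 0, 0, 0, 0, 40], [-60, 0, 0, 0, 0, 0, 40], [-110, 0, 0, 0, 0, 0, 40]]]'

```text
clock: 36.0
position: [0.4859, -0.2444, 0.1157]
ee_rot: [-1.168, 1.235, 1.174]
force: [1.0, -0.3, 0.5]
width: 0.402
```

>>> send_rows --rows '[[[-40, 10, 0, 0, 0, 0, 60], [-80, 40, 0, 0, 0, 0, 60], [-100, 70, 0, 0, 0, 0, 60], [-100, 80, 0, 0, 0, 0, 60], [-100, 80, 0, 0, 0, 0, 60], [-100, 80, 0, 0, 0, 0, 60], [-100, 80, 0, 0, 0, 0, 60], [-100, 80, 0, 0, 0, 0, 60]]]'

```text
clock: 36.8
position: [0.4077, -0.2407, 0.215]
ee_rot: [-1.17, 1.234, 1.172]
force: [0.3, -0.3, -0.6]
width: 0.602
```

```bash
python3 -c "
from h import *
p,r,s=pose();print(s['clock'],p,s['joints'].round(2),s['force'].round(1),s['width']*92)
for n in('scene','top'):
  im,d=optics.get_image(n);save(im,n+'9.png');np.savez('/tmp/'+n+'9.npz',im=im,d=d)
im=np.load('/tmp/scene9.npz')['im'];cv2.imwrite('pics/s9.png',cv2.resize(im[100:360,150:450,::-1],None,fx=2.3,fy=2.3,interpolation=cv2.INTER_CUBIC))
im=np.load('/tmp/top9.npz')['im'];cv2.imwrite('pics/t9k.png',cv2.resize(im[140:230,160:260,::-1],None,fx=5,fy=5,interpolation=cv2.INTER_CUBIC))
"
```

```text
36.8 [ 0.40766398 -0.24068621  0.21500594] [-0.19  0.23  0.75  1.99 -0.18  1.    2.16] [ 0.3 -0.3 -0.6] 55.40819654290049
```

View pics/s9.png

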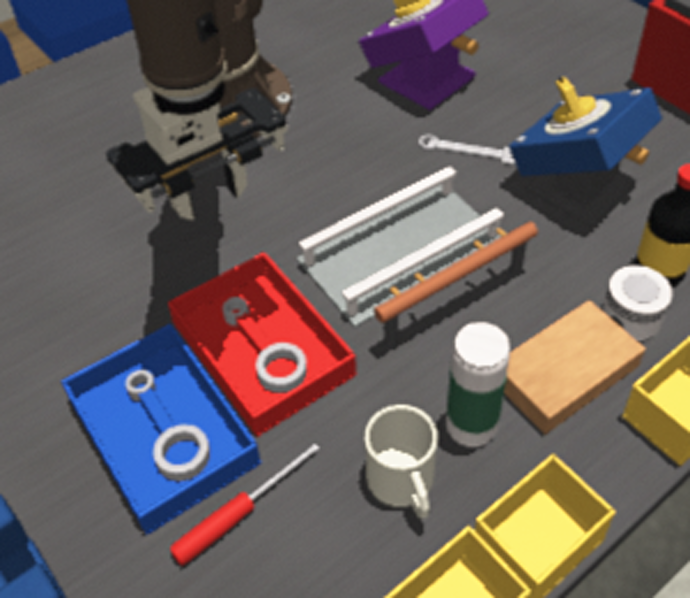

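View pics/t9k.png

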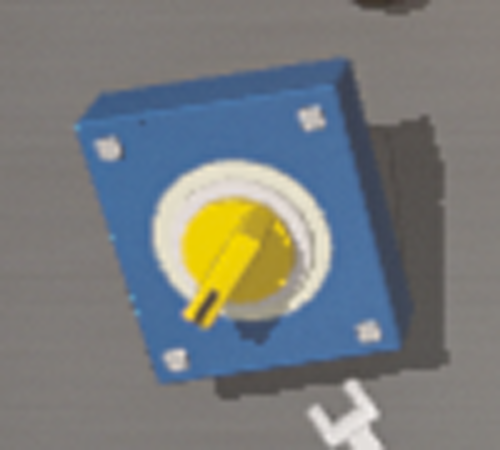

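View pics/top9.png

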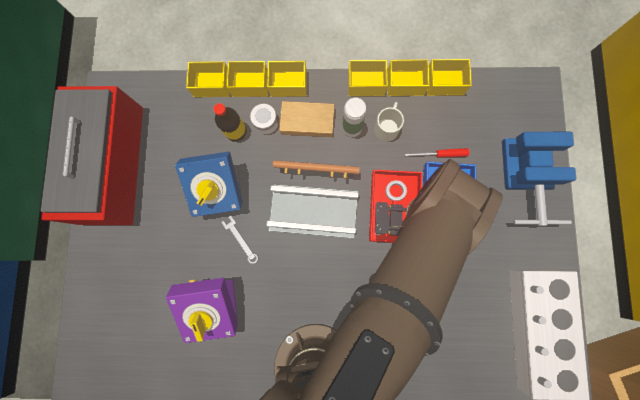

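```bash
python3 - <<'E'
from h import *
for n,box in(('top',(170,250,145,230)),('scene',(375,440,110,180))):
    D=np.load(f'/tmp/{n}9.npz');c=cal(n)
    U,V=np.meshgrid(np.arange(*box[:2]),np.arange(*box[2:]));U=U.ravel();V=V.ravel()
    X=world(c,np.stack([U,V],1),D['d'][V,U]);h=cv2.cvtColor(D['im'],cv2.COLOR_RGB2HSV)[V,U].astype(int)
    hh=(X-FACE)@N
    k=(hh>.045)&(hh<.065)&(np.linalg.norm((X-FACE)-hh[:,None]*N,axis=1)<.045)
    T=X[k];d=np.linalg.svd(T-T.mean(0))[2][0]
    print(n,k.sum(),'bar angle: tool roll equiv',np.degrees(np.arctan2(d@XF,d@-YF)).round(1),'mod 180')
D=np.load('/tmp/scene9.npz');c=cal('scene')
V,U=np.nonzero(D['d']>0);X=world(c,np.stack([U,V],1),D['d'][V,U]);hs=cv2.cvtColor(D['im'],cv2.COLOR_RGB2HSV)[V,U].astype(int)
for nm,ctr,yd in(('blue',(.504,-.405),-4.5),('red',(.481,-.2445),-3)):
    a=np.radians(yd);u=np.array([np.cos(a),np.sin(a)])
    for r,o,rad in(('big',.05,.034),('small',-.065,.019)):
        q=np.array(ctr)+u*o;k=(np.linalg.norm(X[:,:2]-q,axis=1)<rad)&(hs[:,1]<70);Z=X[k];print(nm,r,k.sum(),Z[:,2].round(3).min() if k.any() else '',np.percentile(Z[:,2],[50,90]).round(4),Z.mean(0).round(3),q.round(3))
E
```

```text
top 131 bar angle: tool roll equiv -133.1 mod 180
scene 49 bar angle: tool roll equiv 49.5 mod 180
blue big 333 0.004 [0.0257 0.0292] [ 0.555 -0.408  0.023] [ 0.554 -0.409]
blue small 95 0.006 [0.0253 0.0289] [ 0.437 -0.399  0.023] [ 0.439 -0.4  ]
red big 265 0.006 [0.0259 0.0295] [ 0.532 -0.248  0.024] [ 0.531 -0.247]
red small 264 0.004 [0.3316 0.3548] [ 0.424 -0.243  0.253] [ 0.416 -0.241]
```

```bash
python3 -c "
from h import *
print(arm.sign_off(), arm.observe()['clock'])"
```

```text
the job is handed in; nothing more can be done
the job is handed in; nothing more can be done
```

The air is shut off and both rods lie in the trays of their own colours. I handed the job in after about 37 s of the 69 s limit.

- **Knob:** I turned it clockwise in two grasps until it refused. Torque rose from about 0.15 to 1.2 Nm and the pads twisted open on the bar. In the last pictures the bar stands at about 130° from its start direction and matches where it stopped, so it did not slip back on release.
- **Grip height:** On the blue rod I first gripped at the given grip point. The fingertips would then have reached below the rod's underside and hit the tray floor first, so I regrasped higher on the rack. I gripped the red rod at that height from the start.
- **Rods:** I lowered each one until the wrist force showed contact with the tray floor, then opened the fingers.
- **Final check:** The depth picture shows both rings of the blue rod and the big ring of the red rod at about 27 mm, as expected for lying flat.
- **Not confirmed:** The gripper hid the red rod's small ring, so its height reading is invalid, but it looks flat in the picture.
- **Other things on the bench:** They look unmoved in the last pictures. The arm hid most of the blue tray from the top camera.

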